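# Load the film reader, lock it and set its lamp fader

## Task

Slide the film reader's locking comb fully open, push every film cassette on the bench fully home into a bay of its own (any cassette, any bay), then slide the comb back until it is fully locked across the bays. Then slide the lamp console's fader until its white line is level with the brass marker clip. Leave the other things on the bench undisturbed.

Things in the scene. Friction and masses are not known exactly. Their poses are not given: they have to be found in the camera images.
- reader: Film reader fixed on the bench: low grey metal rack, four bays side by side under a clear roof, a white electronics box across its far end; place and heading vary. Origin: on the bench, middle of the bay-mouth plane; x points into the bays (away from the robot), y left along the row of mouths. Bay centre lines at y = -120, -40, 40, 120 mm. Spans y = -173 to 173 mm, x = 0 to 210 mm.
- bay_stop (a point): Middle of the rigid back stop of the bay at reader y = 40 mm, on the bench, at reader x = 120 mm (same for all bays): a cassette fully home touches it, its outer end flush with the mouth plane and its centre at x = 60 mm. Bays are 54 mm wide and 16 mm high inside, their floor is the bench itself; the roof's top is 20 mm and the electronics box 64 mm above the bench.
- bay_mouth (a point): Middle of the mouth of the bay at reader y = 40 mm, on the bench. In the first 6 mm behind the mouth plane each bay's walls narrow at 45 degrees from 66 to 54 mm. The walls between bays are 26 mm thick and 16 mm high and end in the mouth plane; the clear roof starts there too. Before the mouths is bare bench and the comb's teeth.
- comb (a joint): Locking comb, a steel bar across the front of the reader's roof, sliding along reader y; metres. 0 = locked: its teeth stand before the middles of the bays. 0.040 = fully open, at its end stop to +y: each tooth 40 mm to the +y of a bay's centre. It passes only in front of cassettes that are fully home. About 2 N of friction, stays where left. Starts 0 to 10 mm open.
- comb_tooth (a point): Foot of one comb tooth (at reader y = 40 mm when locked), mid-thickness. Four hanging teeth at 80 mm spacing along reader y, each 16 mm wide, occupy 3 to 11 mm in front of the mouth plane, from 3.5 to 27.5 mm above the bench. The bar itself lies on the roof, 6 to 18 mm behind the mouth plane, its top 28.5 mm above the bench.
- comb_top (a point): Centre of the top face of the comb's black grip block, 69 mm above the bench, 79 mm behind the mouth plane. The block is 28 mm (along reader x) by 20 mm (along reader y) by 42 mm high and stands on the comb's stem over the roof; the space beside it is free down to 30 mm above the bench. Axes parallel to the reader's.
- console: Grey lamp console fixed on the bench to the right, 70 by 210 by 16 mm, with a long track; place and heading vary. Origin: on the bench under the middle of the track (25 mm from the near long edge, 45 mm from the scale edge); y runs along the track in the direction in which the fader value grows (away from the robot), x across it to the robot's right, towards the white scale.
- fader (a joint): Fader of the console, metres from 0 (end nearest the robot) to 0.150 (far end), moving along the console's y. About 1.5 N of friction; stays where left. Starts at 0 to 0.03.
- fader_top (a point): Centre of the top face of the fader's black grip, 54.5 mm above the bench. The grip is 30 mm (across the track) by 20 mm (along the track) by 38 mm high, with a white line across the middle of its top. Axes parallel to the console's.
- marker: Small brass clip fixed on the console's edge beside the white scale: 8 mm wide along the track, 16 mm across it, top 22 mm above the bench. Origin: middle of its width along the track; axes parallel to the console's. Its place along the track varies (fader values 0.06 to 0.14). The fader is right when its white line is level with the clip's middle (same console y).
- cassette_1: Film cassette, one of four alike (three or four are present): a flat grey slab 120 (x) by 50 (y) by 12 (z) mm with a glass window, 110 g, lying on the bench to the left. Origin: centre of its underside; both ends are alike, either may go in first, and any cassette may go into any bay, at most one to a bay.
- cassette_2: Film cassette, one of four alike (three or four are present): a flat grey slab 120 (x) by 50 (y) by 12 (z) mm with a glass window, 110 g, lying on the bench to the left. Origin: centre of its underside; both ends are alike, either may go in first, and any cassette may go into any bay, at most one to a bay.
- cassette_3: Film cassette, one of four alike (three or four are present): a flat grey slab 120 (x) by 50 (y) by 12 (z) mm with a glass window, 110 g, lying on the bench to the left. Origin: centre of its underside; both ends are alike, either may go in first, and any cassette may go into any bay, at most one to a bay.
- cassette_4: Film cassette, one of four alike (three or four are present): a flat grey slab 120 (x) by 50 (y) by 12 (z) mm with a glass window, 110 g, lying on the bench to the left. Origin: centre of its underside; both ends are alike, either may go in first, and any cassette may go into any bay, at most one to a bay.
- wash_bottle: Bystander, not to be disturbed: white plastic wash bottle with a red cap, 64 mm across, 170 mm tall, standing. Origin: centre of its underside.
- beaker: Bystander, not to be disturbed: glass beaker, 70 mm across, 90 mm tall, standing. Origin: centre of its underside.
- dish: Bystander, not to be disturbed: low white ceramic dish, 60 mm across, 20 mm tall. Origin: centre of its underside.
- jar: Bystander, not to be disturbed: amber glass jar with black lid, 56 mm across, 65 mm tall, standing. Origin: centre of its underside.
Things that resemble listed ones, but are neither listed nor needed, are in the scene too. Leave any blue look-alike of the cassette_1 alone. Leave any purple look-alike of the cassette_2 alone.

How it is judged:
On the way, in this order (a step that is already met when the one before it is completed fails the run):
1. the comb is slid fully open (value of joint comb above 0.036 m), for 0.2 s.
2. every cassette is fully home in a bay (x of cassette_1 in the frame of reader between 0.0565 and 0.064 m and z of each of cassette_1, cassette_2, cassette_3, cassette_4 in the frame of reader below 0.006 m and angle between the x axis of each of cassette_1, cassette_2, cassette_3, cassette_4 and the x axis of reader, either way round below 0.08 rad and (y of cassette_1 in the frame of reader between -0.128 and -0.112 m or y of cassette_1 in the frame of reader between -0.048 and -0.032 m or y of cassette_1 in the frame of reader between 0.032 and 0.048 m or y of cassette_1 in the frame of reader between 0.112 and 0.128 m) and x of cassette_2 in the frame of reader between 0.0565 and 0.064 m and (y of cassette_2 in the frame of reader between -0.128 and -0.112 m or y of cassette_2 in the frame of reader between -0.048 and -0.032 m or y of cassette_2 in the frame of reader between 0.032 and 0.048 m or y of cassette_2 in the frame of reader between 0.112 and 0.128 m) and x of cassette_3 in the frame of reader between 0.0565 and 0.064 m and (y of cassette_3 in the frame of reader between -0.128 and -0.112 m or y of cassette_3 in the frame of reader between -0.048 and -0.032 m or y of cassette_3 in the frame of reader between 0.032 and 0.048 m or y of cassette_3 in the frame of reader between 0.112 and 0.128 m) and x of cassette_4 in the frame of reader between 0.0565 and 0.064 m and (y of cassette_4 in the frame of reader between -0.128 and -0.112 m or y of cassette_4 in the frame of reader between -0.048 and -0.032 m or y of cassette_4 in the frame of reader between 0.032 and 0.048 m or y of cassette_4 in the frame of reader between 0.112 and 0.128 m)), for 0.2 s.
3. the comb is slid back and locked, the cassettes still home (all of step 2 and value of joint comb below 0.004 m), for 0.2 s.
4. the fader's white line is level with the brass clip (y of fader_top in the frame of marker between -0.005 and 0.005 m and value of joint comb below 0.004 m), for 0.2 s.
At the end, for the whole second after the job is handed in: Every cassette present lies flat in a bay, its centre 56.5 to 64 mm behind the mouth plane (outer end flush within about 4 mm) and within 8 mm of the bay's centre line; the comb is locked (value under 4 mm); the fader's line is within 5 mm of the middle of the brass clip along the track (all of step 2 and all of step 4); the robot touches nothing.
It fails at once if a bystander is knocked over or pushed more than 5 cm (distance of any of wash_bottle, beaker, dish, jar from where it was at the start of the episode above 0.05 m or angle between any of wash_bottle, beaker, dish, jar's own z axis and vertical above 0.6 rad).
Of cassette_1, cassette_2, cassette_3, cassette_4 only 3 to 4 are there at a start; the rules pass over those that are not, and their reading is None.
At some moment in a run one of cassette_1, cassette_2, cassette_3, cassette_4 may be knocked a few centimetres aside while the robot is not near it.
Once in a run the grip may slacken for a moment while it holds something.
It also fails if it takes over 210 s, if anything falls off the work surface, if the arm or the gripper's body presses on something with over 40 N, if the wrist force passes 120 N, or if a joint passes its speed limit or range.

## Robot

A 6-joint arm with a two-finger parallel gripper is mounted at the origin on the work surface. World frame = base frame: x ahead of the robot, y to its left, z up, the work surface at z = 0. Lengths are in m, angles in rad, forces in N, time in s.
With the tool pointing down it reaches from about 0.3 to 0.825 m from the base axis. Payload 5.4 kg.
Tool frame: the origin (TCP) lies on the front face of the gripper's body, between the roots of the fingers; the fingertips stand 88 mm ahead of it and the grasp point (between the pads) lies 69 mm ahead of it (arm.grip_depth is the distance from the TCP to the grasp point, in m); z points along the fingers, x is the direction in which the jaws open and shut, and the axes are right-handed (so a half turn about z gives the same grasp; the last joint's range is limited). The gripper opens to 92 mm and grips with 3 to 60 N. Pads are 20 mm wide; open, the fingers measure 128 mm over their backs; the gripper's body (75 mm by 189 mm) begins 69 mm behind the grasp point.
Start: joints at [0.969, 0.158, 1.597, -0, 1.386, -0.21], TCP at [0.22, 0.531, 0.303] pointing down, gripper open.
Joint ranges: [-2.91, 2.91], [-0.94, 2.29], [0.18, 2.7], [-1.29, 4.43], [0.17, 2.64], [-3, 3]. Speed limits (rad/s): [2.57, 2.57, 3.14, 3.14, 3.14, 3.14].

## Interface

Orientations are given as [roll, pitch, yaw] about the fixed x, y, z axes, in that order (R = Rz(yaw) Ry(pitch) Rx(roll)).
In Python, from bench import readout, camera, ticket, arm gives the robot as it stands.
- The arm moves only by the tool carry_out, never from a script. Its argument "motion" is a list that holds one entry, the list of rows, each a list of 7 numbers: the shift along the tool's x, y, z in cm, then the turn, a rotation vector about the tool's x, y, z in degrees, then the finger opening in cm, from 0 to 9.19. In form: [[[x, y, z, rx, ry, rz, grip], ...]]. A call has 1 to 5 rows; each row shifts and turns the pose as measured when the row begins, along the tool's axes as they then stand; what a row does not reach is not made up. A row lasts 1/10 s, in which the tool goes at most 50 mm and 8.59 degrees, less where a joint would pass 70% of its speed; a pose out of reach is approached as far as the arm can. A call is refused whole if a number of a shift passes 5 or a number of a turn 8.59, either way. A call with a gripper value outside its range is refused whole. The fingers move at their own pace and stop on an object; "squeeze" is the grip in N (left out, the last holds). Time passes only in rows, so rows that do not move let the fingers close. It gives the time, the measured TCP pose, the force and the opening at its end, in the units of the state.
- readout.read_state(): the state, without advancing time (a new reading comes with each control period).
- camera(name): name is "scene" or "top" or "wrist"; returns a dict with "frame" (420x560x3 uint8, red, green, blue), "mtx" (3x3 intrinsics, pixels), "rvec" (rotation vector, rad) and "tvec" (3), from world to camera coordinates, as OpenCV has them. Camera axes: x right, y down, z forward; pixel columns grow to the right and rows downward; lengths in m; the calibration is good to about 2 mm. A picture is of the moment at which its call begins. There is no depth.
- ticket.close_job(): hands the job in, once; it reports no verdict.
The state is a dict: "time_s": time; "q": joint angles; "dq": joint speeds; "tau": joint torques, N m; "eef_pos": TCP position; "ee_rot": TCP orientation; "force": force on the tool from outside, world axes, zero at the start; "torque": the same for the moment, N m; "gripper_width": finger opening in m.
Only numpy, scipy, OpenCV 4.12 (cv2) and the standard library are available. Lean on these libraries where they do the work, as an engineer would, in place of code of your own. Each camera call takes 0.05 s, during which the arm holds its last target.

## Working session

There is one attempt and no reset: what is moved stays moved. The work goes in short steps, Python scripts to look and compute and a tool call to move; the robot and the scene stay as the last step left them, time stands still between calls to the robot, and variables do not carry over. Pictures are saved under pics/ and viewed, and the job is handed in when it is done.

Besides the shell and the picture viewer there is one more tool, called after "Emit:" as name([rows], argument=value, ...), one row to a line, values as JSON. carry_out: Moves the arm, as the interface text tells. Its arguments: {"type":"object","properties":{"motion":{"type":"array","items":{"type":"array","items":{"type":"array","items":{"type":"number"}}}},"squeeze":{"type":"number"}},"required":["motion"]}

```bash
ls -la; mkdir -p pics
cat > h.py <<'E'
import numpy as np, cv2
from bench import readout, camera, ticket, arm
def snap(name,fn,scale=1):
    c=camera(name); im=cv2.cvtColor(c['frame'],cv2.COLOR_RGB2BGR)
    np.savez('pics/'+fn+'.npz',**{k:c[k] for k in('frame','mtx','rvec','tvec')})
    cv2.imwrite('pics/'+fn+'.png',im); return c
def load(fn): return dict(np.load('pics/'+fn+'.npz'))
def ray(c,uv):
    R,_=cv2.Rodrigues(c['rvec']); t=np.ravel(c['tvec'])
    uv=np.atleast_2d(np.array(uv,float)); d=np.linalg.solve(c['mtx'],np.c_[uv,np.ones(len(uv))].T).T@R
    return -R.T@t,d
def onz(c,uv,z):
    o,d=ray(c,uv); return o+d*((z-o[2])/d[:,2])[:,None]
def proj(c,P):
    return cv2.projectPoints(np.atleast_2d(np.array(P,float)),c['rvec'],c['tvec'],c['mtx'],None)[0][:,0]
def crop(fn,u0,v0,u1,v1,k,out):
    im=cv2.imread('pics/'+fn+'.png')[v0:v1,u0:u1]; cv2.imwrite('pics/'+out+'.png',cv2.resize(im,None,fx=k,fy=k,interpolation=cv2.INTER_CUBIC))
E
python3 - <<'E'
from h import *
for n in('scene','top','wrist'): 
    c=snap(n,n+'0'); o,d=ray(c,[(280,210)]); print(n,o,d,c['mtx'][0,0])
s=readout.read_state(); print(s)
E
```

```text
total 12
drwxr-xr-x  3 agent agent 4096 Dec  7 00:43 .
drwxr-xr-x 23 root  root  4096 Dec  7 00:43 ..
drwxr-xr-x  2 agent agent 4096 Dec  7 00:43 pics
scene [1.29858555 0.62633083 0.77155736] [[-0.69497567 -0.46236949 -0.5506697 ]] 413.62579738947863
top [0.30112449 0.05712799 1.23172951] [[ 0.1430077   0.01894663 -0.98954292]] 472.25366566207987
wrist [0.14524742 0.56044996 0.3828956 ] [[ 0.26943441 -0.1019184  -0.95770085]] 295.4793643737153
{'time_s': 0.15, 'q': array([ 9.68863795e-01,  1.58894005e-01,  1.59790726e+00,  2.97942261e-06,
        1.38621245e+00, -2.10102969e-01]), 'dq': array([ 0.00189416, -0.00182394, -0.00538113,  0.00034064,  0.00066016,
        0.00274506]), 'tau': array([ 8.46333314e-04, -3.85918450e+01, -3.22432995e+01,  7.02186255e-02,
        3.51190288e-02, -5.17638659e-05]), 'eef_pos': array([0.21939841, 0.53111785, 0.30196868]), 'ee_rot': array([-3.14129341e+00,  1.38920025e-03,  1.17896642e+00]), 'force': array([ 0.05129207, -0.50762878, -0.66805037]), 'torque': array([-0.01356835,  0.0144199 ,  0.03670805]), 'gripper_width': 0.09181667585903205}
```

View pics/top0.png

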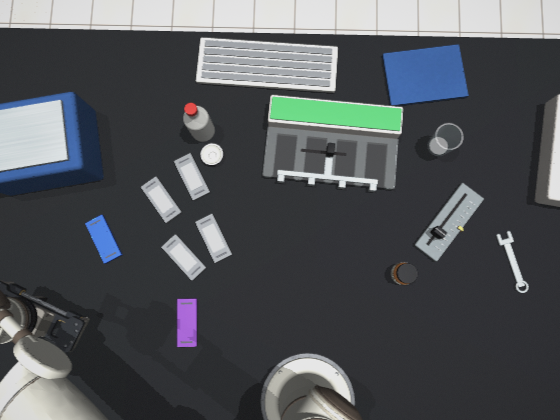

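View pics/scene0.png

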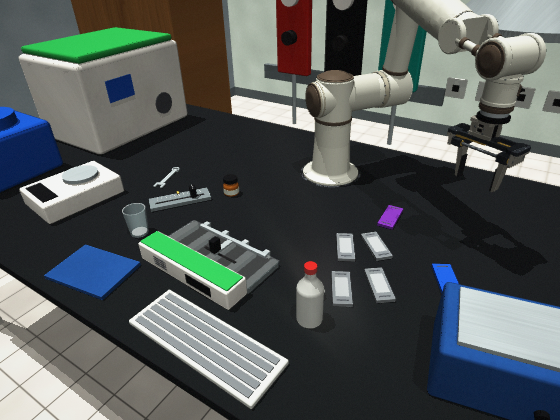

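View pics/wrist0.png

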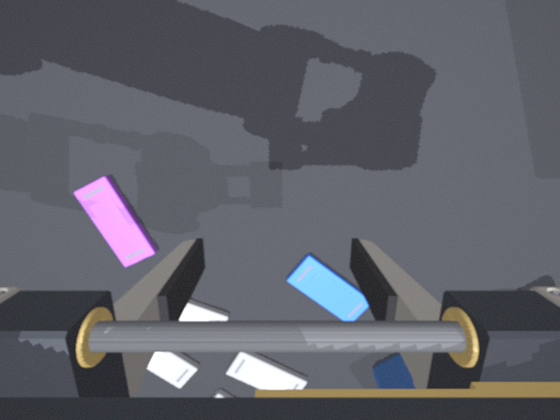

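The top view shows four grey cassettes at (161,199), (192,176), (214,238) and (184,257). The blue (103,239) and purple (187,323) slabs are the look-alikes. The reader is near (332,145) with its black grip at (330,150), and the console is near (450,222) with its fader at (438,233) and the brass clip at (460,229).

Run:
```python
from h import *
crop('top0',255,85,415,200,5,'t_reader'); crop('top0',405,175,495,270,6,'t_cons'); crop('top0',130,140,240,290,4,'t_cas'); crop('scene0',125,180,285,305,5,'s_reader')
c=load('top0'); hsv=cv2.cvtColor(c['frame'],cv2.COLOR_RGB2HSV)
m=((hsv[...,2]>90)&(hsv[...,1]<60)).astype(np.uint8)*255
for ct in cv2.findContours(m,cv2.RETR_EXTERNAL,cv2.CHAIN_APPROX_NONE)[0]:
    if cv2.contourArea(ct)<300: continue
    r=cv2.minAreaRect(ct)
    if r[0][0]<140 or r[0][0]>240 or r[0][1]<140 or r[0][1]>290: continue
    P=onz(c,ct[:,0,:],0.012)[:,:2]*1000
    rr=cv2.minAreaRect(P.astype(np.float32)); b=cv2.boxPoints(rr)
    e=[b[1]-b[0],b[2]-b[1]]; e=max(e,key=np.linalg.norm)
    print(np.round(r[0]),np.round(rr[0],1),np.round(rr[1],1),'long axis deg',round(np.degrees(np.arctan2(e[1],e[0]))%180,1))
```

```text
[183. 257.] [348.7 326.9] [120.3  50.6] long axis deg 45.0
[213. 238.] [400.3 252.4] [118.8  50.6] long axis deg 29.0
[160. 199.] [498.3 395.5] [120.2  50.7] long axis deg 37.8
[191. 176.] [561.9 318. ] [118.2  50.8] long axis deg 28.7
[211. 154.] [624.5 268.4] [57.5 59. ] long axis deg 91.5
```

View pics/t_reader.png

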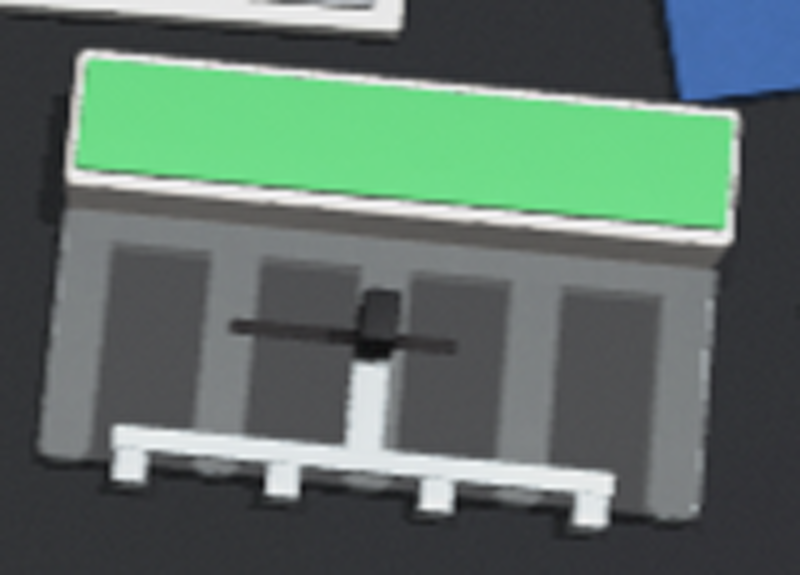

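View pics/t_cons.png

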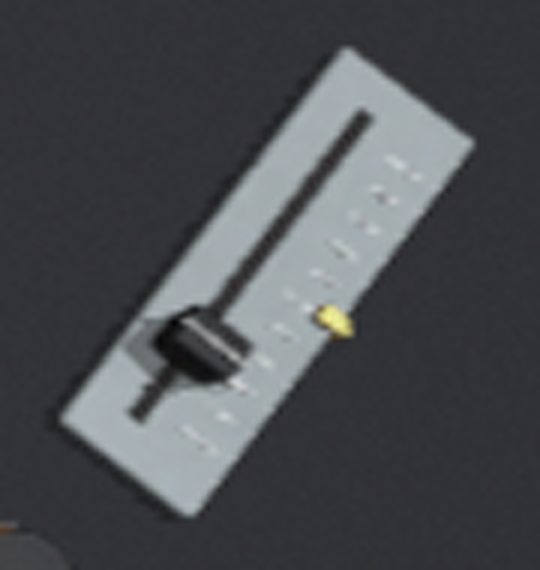

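View pics/t_cas.png

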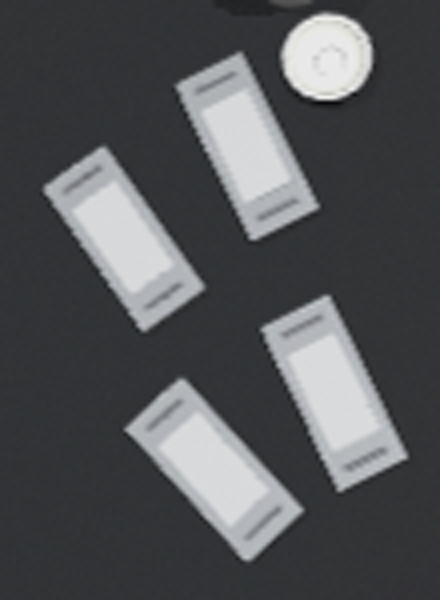

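View pics/s_reader.png

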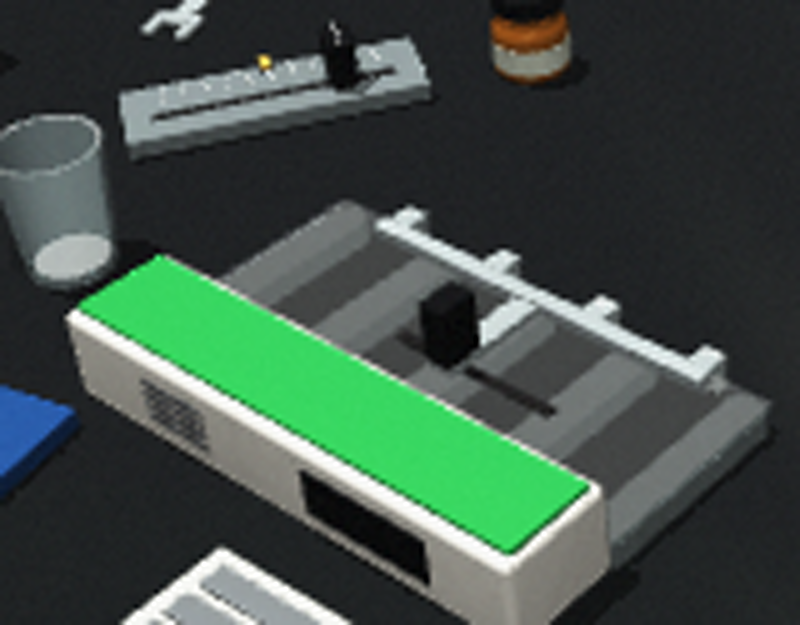

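Run:
```python
from h import *
c=load('top0'); f=lambda u,v:(255+u/5,85+v/5)
B=onz(c,[f(79,50),f(741,112),f(733,243),f(68,183)],.064)[:,:2]*1000
print('box',B.round(1), np.linalg.norm(B[0]-B[1]),np.linalg.norm(B[2]-B[3]))
F=onz(c,[f(36,457),f(702,522)],.018)[:,:2]*1000; print('front',F.round(1),np.linalg.norm(F[0]-F[1]))
for a,b in((B[1],B[0]),(B[2],B[3]),(F[1],F[0])):
    d=b-a; print('y axis heading',np.degrees(np.arctan2(d[1],d[0]))-90)
xa=(B[0]+B[1])/2-F.mean(0); print('depth',np.linalg.norm(xa),np.degrees(np.arctan2(xa[1],xa[0])))
s=load('scene0')
# grip block triangulate
def tri(c1,p1,c2,p2):
    o1,d1=ray(c1,[p1]);o2,d2=ray(c2,[p2]); d1=d1[0]/np.linalg.norm(d1[0]);d2=d2[0]/np.linalg.norm(d2[0])
    A=np.c_[d1,-d2]; t=np.linalg.lstsq(A,o2-o1,rcond=None)[0]; a=o1+t[0]*d1;b=o2+t[1]*d2
    return ((a+b)/2*1000).round(1),np.linalg.norm(a-b)*1000
print('gripblock top', tri(c,f(381,305),s,(125+450/5,180+297/5)))
g=lambda u,v:(405+u/6,175+v/6)
print('cons corners z16',onz(c,[g(346,46),g(475,143),g(192,517),g(60,420)],.016).round(4)*1000)
print('fader top white line ends z54',onz(c,[g(187,319),g(242,357)],.0545)*1000)
print('fader tri',tri(c,g(213,338),s,(125+335/5,180+30/5)))
print('clip',onz(c,[g(336,321)],.022)*1000, tri(c,g(336,321),s,(125+264/5,180+61/5)))
print('teeth',onz(c,[f(132,443),f(285,460),f(437,477),f(590,496)],.0275)*1000)
for n,p in dict(bottle=(197,118),dish=(211,154),jar=(404,273),beaker=(445,140)).items(): print(n,onz(c,[p],0.03)*1000)
```

```text
box [[ 770.1  112. ]
 [ 744.7 -229.4]
 [ 674.9 -224.8]
 [ 698.5  115.4]] 342.37926732182945 341.0024024449052
front [[ 564.4  129.7]
 [ 538.8 -218.7]] 349.2519544513433
y axis heading -4.256599256896962
y axis heading -3.9630566323665732
y axis heading -4.207983866850682
depth 206.3405159896331 -3.9545099440361375
gripblock top (array([633.6, -42.2,  70.2]), np.float64(8.107848575340691))
cons corners z16 [[ 561.6 -394.2   16. ]
 [ 520.2 -448.6   16. ]
 [ 355.7 -323.8   16. ]
 [ 395.4 -268.3   16. ]]
fader top white line ends z54 [[ 435.87273664 -311.12787776   54.5       ]
 [ 420.63449217 -333.55569816   54.5       ]]
fader tri (array([ 427.1, -319.6,   57.4]), np.float64(2.8044580072886767))
clip [[ 440.45501132 -384.60125818   22.        ]] (array([ 439.7, -384.1,   19.3]), np.float64(3.537944984908679))
teeth [[ 5.71056909e+02  7.93014760e+01  2.75000000e+01]
 [ 5.64065914e+02 -5.19692417e-01  2.75000000e+01]
 [ 5.57088002e+02 -7.95204043e+01  2.75000000e+01]
 [ 5.49093927e+02 -1.58740998e+02  2.75000000e+01]]
bottle [[715.36501206 307.31323396  30.        ]]
dish [[618.24106263 265.24157279  30.        ]]
jar [[ 323.10036107 -236.21819317   30.        ]]
beaker [[ 671.23158284 -345.98693116   30.        ]]
```

```bash
cat >> h.py <<'E'
RO=np.array([551.,-44.3]); RY=np.radians(-4.2)
def r2w(x,y):  # reader mm -> world mm
    c,s=np.cos(RY),np.sin(RY); return RO+np.array([c*x-s*y,s*x+c*y])
def w2r(P):
    c,s=np.cos(RY),np.sin(RY); d=np.atleast_2d(P)[:,:2]-RO; return np.c_[c*d[:,0]+s*d[:,1],-s*d[:,0]+c*d[:,1]]
def go(x,y,z,yawdeg):
    """target TCP in mm: prints turn needed, then total shift in tool axes AFTER the turn, cm"""
    from scipy.spatial.transform import Rotation as Ro
    s=readout.read_state(); p=s['eef_pos']*1000; R=Ro.from_euler('xyz',s['ee_rot']).as_matrix()
    T=Ro.from_euler('xyz',[np.pi,0,np.radians(yawdeg)]).as_matrix()
    rv=np.degrees(Ro.from_matrix(R.T@T).as_rotvec())
    print('t',round(s['time_s'],2),'pos',p.round(1),'yaw',np.degrees(s['ee_rot']).round(1),'F',s['force'].round(1),'w',round(s['gripper_width']*1000,1))
    d=np.array([x,y,z])-p
    print(' rotvec deg',rv.round(2),'| shift cm now-axes',(R.T@d/10).round(2),'| after-turn axes',(T.T@d/10).round(2))
E
python3 - <<'E'
from h import *
print(r2w(79,5), w2r([[571,79.3],[564,-.5],[557,-79.5],[549,-158.7]]))
go(590,-46,290,85.8)
E
```

```text
[630.15403469 -45.09924519] [[  10.89404838  124.73283333]
 [   9.75725517   44.63447067]
 [   8.5618714   -34.66604042]
 [   6.3838208  -114.23925259]]
t 0.15 pos [219.4 531.1 302. ] yaw [-1.80e+02  1.00e-01  6.75e+01] F [ 0.1 -0.5 -0.7] w 91.8
 rotvec deg [ -0.03   0.08 -18.25] | shift cm now-axes [-39.18  56.29   1.23] | after-turn axes [-54.84  41.19   1.2 ]
```

Emit:
carry_out([
  [[0,0,0,0,0,-6.1,6],[0,0,0,0,0,-6.1,6],[0,0,0,0,0,-6.05,6],[-4.5,3.4,0.1,0,0,0,6],[-4.5,3.4,0.1,0,0,0,6]],
])

```text
time_s: 0.65
eef_pos: [0.274, 0.4467, 0.298]
ee_rot: [-3.138, 0.003, 1.52]
force: [1.0, 0.2, -0.6]
gripper_width: 0.06
```

Emit:
carry_out([
  [[-4.5,3.4,0.1,0,0,0,6],[-4.5,3.4,0.1,0,0,0,6],[-4.5,3.4,0.1,0,0,0,6],[-4.5,3.4,0.1,0,0,0,6],[-4.5,3.4,0.1,0,0,0,6]],
])

```text
time_s: 1.15
eef_pos: [0.4135, 0.2376, 0.2927]
ee_rot: [-3.138, 0.003, 1.524]
force: [0.1, 0.4, -0.3]
gripper_width: 0.0603
```

Emit:
carry_out([
  [[-4.5,3.4,0.1,0,0,0,6],[-4.5,3.4,0.1,0,0,0,6],[-4.5,3.4,0.1,0,0,0,6],[-4.5,3.4,0.1,0,0,0,6],[-4.5,3.4,0.1,0,0,0,6]],
])

```text
time_s: 1.65
eef_pos: [0.5526, 0.0297, 0.2877]
ee_rot: [-3.138, 0.002, 1.522]
force: [1.0, 1.0, 0.7]
gripper_width: 0.0599
```

Run:
```python
from h import *
go(590,-46,290,85.8); snap('wrist','w1')
```

```text
t 1.65 pos [552.6  29.7 287.7] yaw [-1.798e+02  1.000e-01  8.720e+01] F [1.  1.  0.7] w 59.9
 rotvec deg [-0.21  0.13  1.42] | shift cm now-axes [-7.38  4.1  -0.23] | after-turn axes [-7.28  4.29 -0.23]
```

View pics/w1.png

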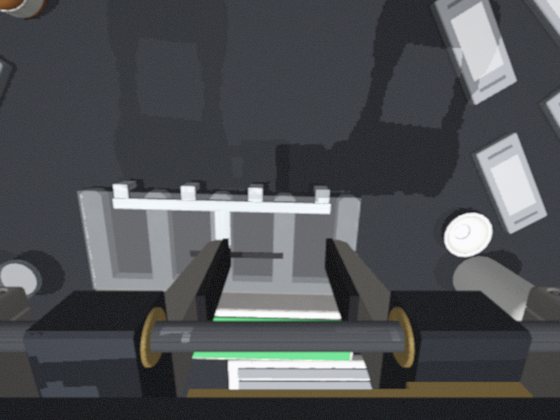

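The wrist picture shows the reader upside down: roof front corners near (80,192) and (360,199), teeth at about (121,191), (188,192), (256,193) and (322,194), and the grip block hidden behind the fingers at (235,240). I'll enlarge it to refine the reader pose.

Run:
```python
from h import *
crop('w1',70,170,230,290,5,'w1a'); crop('w1',210,170,370,290,5,'w1b')
```

```text
(no output)
```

View pics/w1a.png

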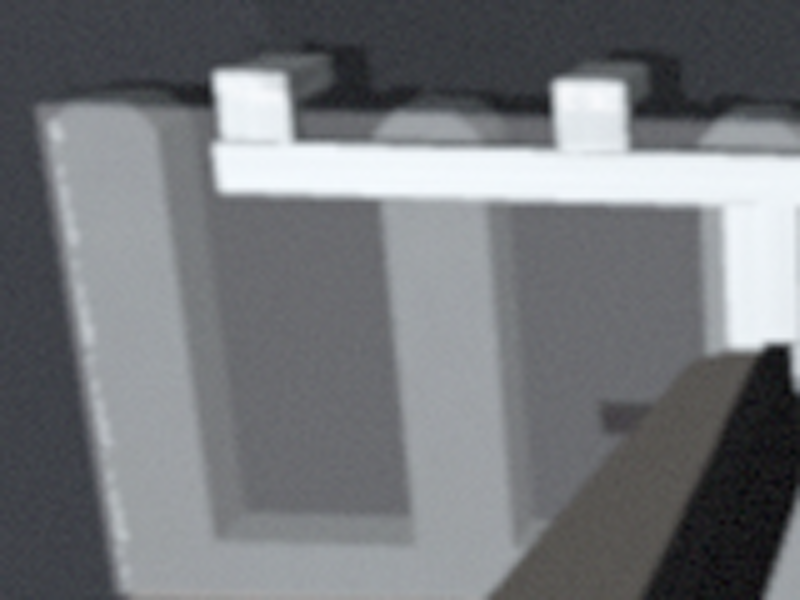

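View pics/w1b.png

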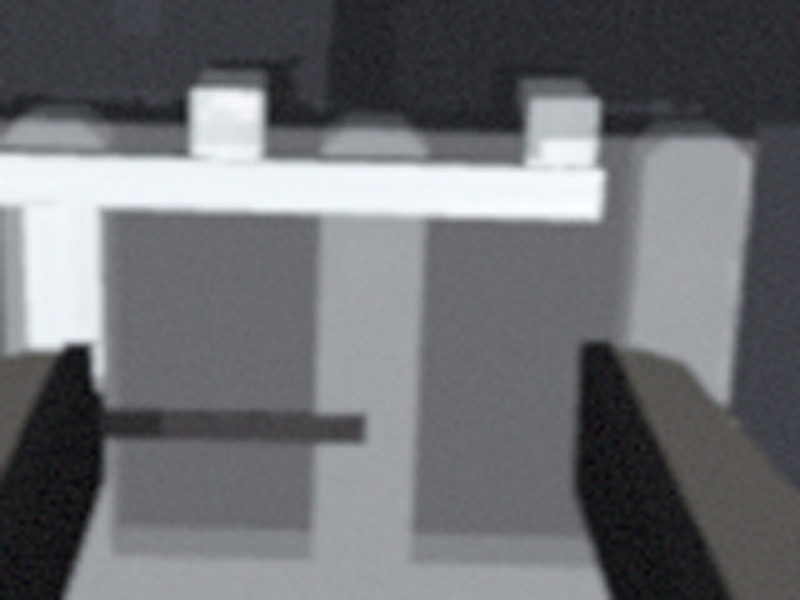

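Run:
```python
from h import *
c=load('w1'); a=lambda u,v:(70+u/5,170+v/5); b=lambda u,v:(210+u/5,170+v/5)
def rep(n,P):
    P=P[:,:2]*1000; d=P[-1]-P[0]; print(n,P.round(1).tolist(),'len',round(np.linalg.norm(d),1),'yaw',round(np.degrees(np.arctan2(-d[1],-d[0]))-90,2),'mid',P.mean(0).round(1))
rep('roof',onz(c,[a(37,105),b(757,138)],.020))
rep('barfront',onz(c,[a(213,144),b(605,168)],.0285))
rep('barback',onz(c,[a(217,192),b(603,220)],.0285))
rep('teeth top outer mid',onz(c,[a(249,70),a(590,79),b(228,88),b(562,97)],.0275))
t=load('top0'); f=lambda u,v:(255+u/5,85+v/5)
rep('top barfront',onz(t,[f(613,492),f(113,446)],.0285))
rep('top tooth outer',onz(t,[f(590,527),f(435,512),f(281,497),f(128,482)],.0275))
```

```text
roof [[540.5, -213.4], [565.5, 130.3]] len 344.6 yaw -184.16 mid [553.  -41.6]
barfront [[550.3, -167.7], [568.9, 91.9]] len 260.3 yaw -184.09 mid [559.6 -37.9]
barback [[562.2, -169.2], [581.9, 91.4]] len 261.4 yaw -184.33 mid [572.1 -38.9]
teeth top outer mid [[533.2, -156.2], [539.2, -76.2], [545.3, 3.2], [551.3, 81.9]] len 238.8 yaw -184.35 mid [542.2 -36.8]
top barfront [[551.3, -170.4], [569.0, 89.1]] len 260.2 yaw -183.9 mid [560.1 -40.7]
top tooth outer [[532.8, -158.8], [538.6, -78.7], [544.4, 1.2], [550.3, 80.8]] len 240.2 yaw -184.19 mid [541.5 -38.9]
```

```bash
sed -i 's/^RO=.*/RO=np.array([553.,-43.]); RY=np.radians(-4.2)/' h.py
python3 - <<'E'
from h import *
p=r2w(79,4.5);print(p); go(*p,57+69+60,85.8); go(*p,57+69,85.8)
E
```

```text
[632.11741559 -44.29790243]
t 1.7 pos [555.6  23.7 287.4] yaw [-179.9    0.4   87. ] F [-1.7 -6.6  0.3] w 59.6
 rotvec deg [-0.06  0.38  1.15] | shift cm now-axes [-6.32  8.01 10.18] | after-turn axes [-6.22  8.13 10.14]
t 1.7 pos [555.6  23.7 287.4] yaw [-179.9    0.4   87. ] F [-1.7 -6.6  0.3] w 59.6
 rotvec deg [-0.06  0.38  1.15] | shift cm now-axes [-6.28  8.02 16.18] | after-turn axes [-6.22  8.13 16.14]
```

Emit:
carry_out([
  [[0,0,0,0,0,1.1,6],[-3.1,4.0,3.0,0,0,0,6],[-3.1,4.0,3.0,0,0,0,6],[0,0,4,0,0,0,6],[0,0,0,0,0,0,6]],
])

```text
time_s: 2.2
eef_pos: [0.6215, -0.0356, 0.1942]
ee_rot: [3.141, 0.006, 1.494]
force: [-1.4, 0.3, -0.9]
gripper_width: 0.0599
```

Run:
```python
from h import *
p=r2w(79,4.5); go(*p,57+69,85.8); snap('wrist','w2'); snap('scene','s2'); crop('s2',125,150,285,275,5,'s2c')
```

```text
t 2.2 pos [621.5 -35.6 194.2] yaw [180.    0.3  85.6] F [-1.4  0.3 -0.9] w 59.9
 rotvec deg [ 0.02  0.33 -0.22] | shift cm now-axes [-0.74  1.12  6.83] | after-turn axes [-0.79  1.12  6.82]
```

View pics/w2.png

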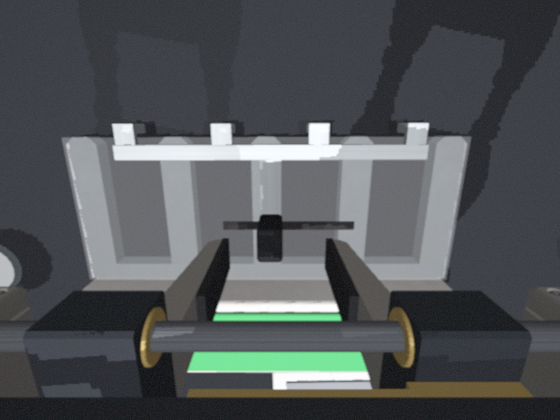

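View pics/s2c.png

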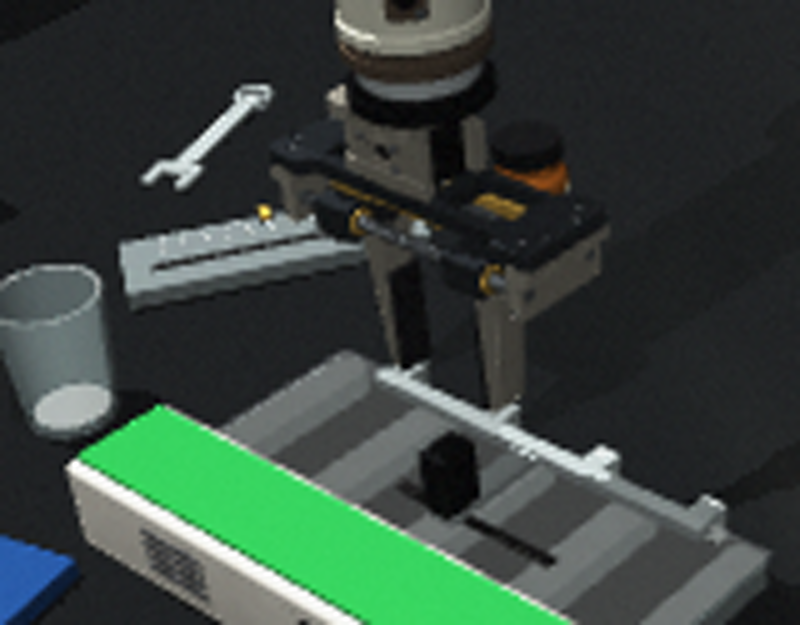

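Run:
```python
from h import *
im=cv2.imread('pics/w2.png')[205:270,235:310]; im=cv2.convertScaleAbs(cv2.resize(im,None,fx=10,fy=9,interpolation=cv2.INTER_CUBIC),alpha=3); cv2.imwrite('pics/w2c.png',im)
im=cv2.imread('pics/s2.png')[230:260,200:230]; im=cv2.convertScaleAbs(cv2.resize(im,None,fx=16,fy=16,interpolation=cv2.INTER_CUBIC),alpha=4); cv2.imwrite('pics/s2d.png',im)
c=load('w2'); P=r2w(79,4.5)/1000
for x,y,z in((-14,-10,69),(-14,10,69),(14,-10,69),(14,10,69)):
    q=r2w(79+x,4.5+y); print(proj(c,[[*q/1000,z/1000]]),proj(load('s2'),[[*q/1000,z/1000]]))
```

```text
[[255.32688765 229.6847912 ]] [[214.32062341 235.32366585]]
[[282.22108546 229.62164856]] [[219.4119967  237.79305422]]
[[256.2412829  263.80761983]] [[207.25609509 240.24497961]]
[[282.20650275 263.7668855 ]] [[212.3657122  242.79812197]]
```

View pics/w2c.png

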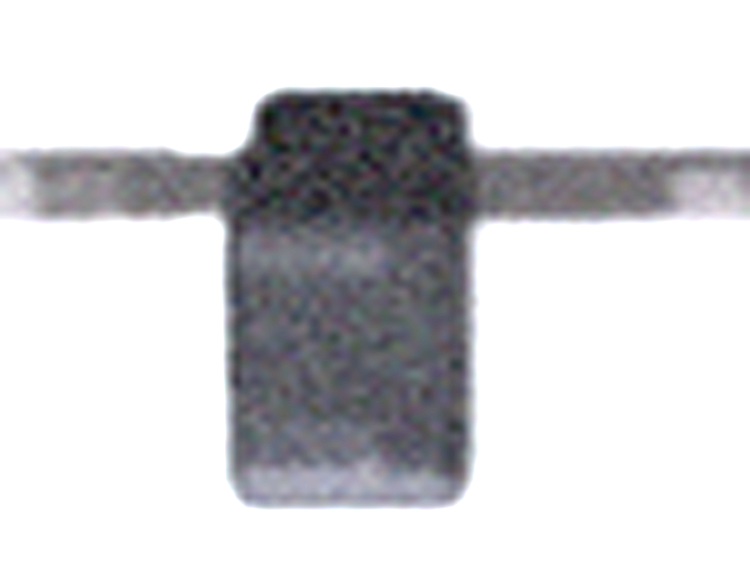

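View pics/s2d.png

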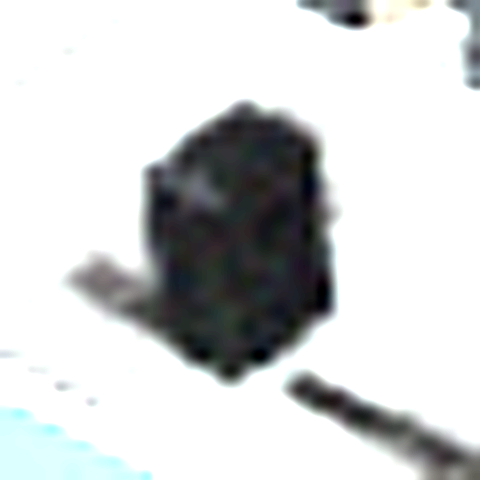

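The wrist and scene pictures both put the block's top face within about 1–2 mm of the predicted place: wrist (258–282, 229–261), scene corner (215,236). Going down to grasp it.

Emit:
carry_out([
  [[-0.7,1.1,2,0,0,0,6],[0,0,2.5,0,0,0,6],[0,0,2.3,0,0,0,6],[0,0,0,0,0,0,6],[0,0,0,0,0,0,6]],
], squeeze=20)

```text
time_s: 2.8
eef_pos: [0.6424, -0.0408, 0.1491]
ee_rot: [3.107, 0.012, 1.5]
force: [0.1, -0.2, -0.2]
gripper_width: 0.0598
```

Run:
```python
from h import *
p=r2w(79,4.5); go(*p,57+69,85.8)
```

```text
t 2.8 pos [642.4 -40.8 149.1] yaw [178.    0.7  86. ] F [ 0.1 -0.2 -0.2] w 59.8
 rotvec deg [1.99 0.66 0.17] | shift cm now-axes [-0.4  -1.08  2.27] | after-turn axes [-0.42 -1.    2.31]
```

Emit:
carry_out([
  [[-0.4,-1.0,0.5,2,0.7,0,6],[0,0,0,0,0,0,6],[0,0,0,0,0,0,6]],
])

```text
time_s: 3.1
eef_pos: [0.6337, -0.044, 0.1498]
ee_rot: [3.136, -0.0, 1.502]
force: [0.2, -0.3, -0.5]
gripper_width: 0.0598
```

Run:
```python
from h import *
p=r2w(79,4.5); go(*p,57+69,85.8)
```

```text
t 3.1 pos [633.7 -44.  149.8] yaw [179.7  -0.   86. ] F [ 0.2 -0.3 -0.5] w 59.8
 rotvec deg [ 0.29 -0.01  0.24] | shift cm now-axes [-0.04 -0.17  2.38] | after-turn axes [-0.04 -0.16  2.38]
```

Emit:
carry_out([
  [[0,-0.1,1.2,0.3,0,0,6],[0,0,1.2,0,0,0,6],[0,0,0,0,0,0,6]],
])

```text
time_s: 3.4
eef_pos: [0.6331, -0.0442, 0.1248]
ee_rot: [3.141, 0.0, 1.501]
force: [-0.6, -0.1, -0.8]
gripper_width: 0.06
```

Run:
```python
from h import *
p=r2w(79,4.5); go(*p,57+69,85.8)
```

```text
t 3.4 pos [633.1 -44.2 124.8] yaw [179.9   0.   86. ] F [-0.6 -0.1 -0.8] w 60.0
 rotvec deg [0.06 0.01 0.22] | shift cm now-axes [-0.01 -0.09 -0.12] | after-turn axes [-0.01 -0.09 -0.12]
```

Emit:
carry_out([
  [[0,0,0,0,0,0,1.5],[0,0,0,0,0,0,1.5],[0,0,0,0,0,0,1.5],[0,0,0,0,0,0,1.5],[0,0,0,0,0,0,1.5]],
], squeeze=25)

```text
time_s: 3.9
eef_pos: [0.6328, -0.0441, 0.1239]
ee_rot: [-3.141, -0.0, 1.501]
force: [-0.6, 0.7, -0.4]
gripper_width: 0.0222
```

Emit:
carry_out([
  [[1.0,0,0,0,0,0,1.5],[1.0,0,0,0,0,0,1.5],[1.0,0,0,0,0,0,1.5],[0,0,0,0,0,0,1.5]],
])

```text
time_s: 4.3
eef_pos: [0.6352, -0.0122, 0.124]
ee_rot: [3.141, 0.0, 1.5]
force: [0.8, 1.7, -1.3]
gripper_width: 0.0201
```

Emit:
carry_out([
  [[0.4,0,0,0,0,0,1.5],[0.4,0,0,0,0,0,1.5],[0.4,0,0,0,0,0,1.5],[0,0,0,0,0,0,1.5],[0,0,0,0,0,0,1.5]],
])

```text
time_s: 4.8
eef_pos: [0.6357, -0.0064, 0.1239]
ee_rot: [-3.141, 0.014, 1.5]
force: [-0.1, -1.9, -0.4]
gripper_width: 0.0198
```

Run:
```python
from h import *
print(w2r(readout.read_state()['eef_pos']*1000)); snap('top','t3'); crop('t3',255,85,415,200,5,'t3c')
```

```text
[[79.80840254 42.5980073 ]]
```

View pics/t3c.png

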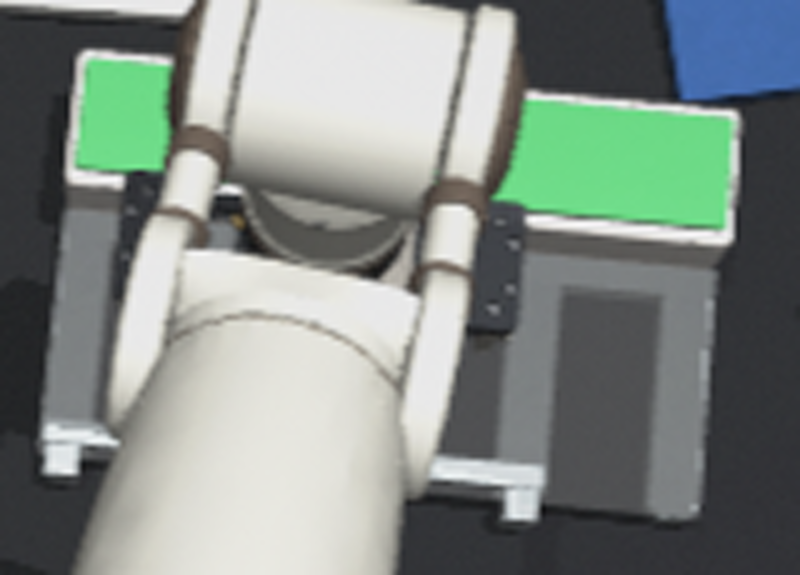

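Emit:
carry_out([
  [[0,0,0,0,0,0,5],[0,0,0,0,0,0,5],[0,0,0,0,0,0,5],[0,0,-3,0,-0.8,0,5],[0,0,-4,0,0,0,5]],
])

```text
time_s: 5.35
eef_pos: [0.6321, -0.0027, 0.1888]
ee_rot: [-3.127, 0.027, 1.503]
force: [0.9, -0.3, 0.1]
gripper_width: 0.0501
```

Emit:
carry_out([
  [[0,-2,-4,0,0,0,7.5],[0,-2,-4,0,0,0,7.5],[0,-2,-4,0,0,0,7.5],[0,0,0,0,0,0,7.5],[0,0,0,0,0,0,7.5]],
])

```text
time_s: 5.85
eef_pos: [0.5738, 0.0059, 0.321]
ee_rot: [-3.139, 0.029, 1.506]
force: [-0.5, -0.4, -0.9]
gripper_width: 0.0749
```

```bash
sed -i 's/^RO=.*/RO=np.array([553.,-41.3]); RY=np.radians(-4.2)/' h.py
python3 - <<'E'
from h import *
c=snap('wrist','w4'); crop('w4',40,60,520,330,1.6,'w4c') 
im=c['frame'].copy()
for y in(-120,-40,40,120):
    for x,z,col in((0,.02,(255,0,0)),(-11,.0275,(0,255,0))):
        yy=y+(40 if x else 0); q=proj(c,[[*r2w(x,yy)/1000,z]])[0]; cv2.circle(im,tuple(int(round(v)) for v in q),2,col,-1)
for y in(-173,173):
    q=proj(c,[[*r2w(0,y)/1000,.02]])[0]; cv2.circle(im,tuple(int(round(v)) for v in q),2,(255,0,255),-1)
cv2.imwrite('pics/w4o.png',cv2.resize(im[...,::-1],None,fx=1.42,fy=1.42))
go(0,0,0,85.8)
E
```

```text
t 5.9 pos [574.2   5.8 321.4] yaw [-179.9    1.6   86.3] F [ 0.3 -0.5  1.6] w 75.0
 rotvec deg [-0.09  1.65  0.47] | shift cm now-axes [ -3.39 -57.2   32.35] | after-turn axes [ -4.79 -57.22  32.14]
```

View pics/w4o.png

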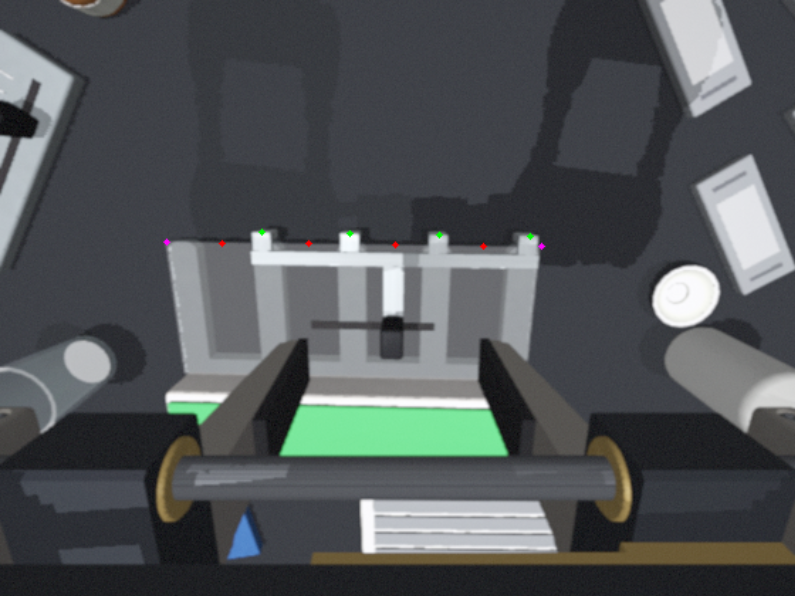

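The overlay matches: the predicted tooth points (green) and mouth points (red) sit on the picture with the comb at 40 mm. Next, re-measuring the cassettes.

```bash
cat >> h.py <<'E'
def cassettes(fn='tcur',zz=0.012,cam='top'):
    c=snap(cam,fn); hsv=cv2.cvtColor(c['frame'],cv2.COLOR_RGB2HSV)
    m=((hsv[...,2]>90)&(hsv[...,1]<60)).astype(np.uint8)*255; out=[]
    for ct in cv2.findContours(m,cv2.RETR_EXTERNAL,cv2.CHAIN_APPROX_NONE)[0]:
        if cv2.contourArea(ct)<200: continue
        P=onz(c,ct[:,0,:],zz)[:,:2]*1000; rr=cv2.minAreaRect(P.astype(np.float32)); s=sorted(rr[1])
        if not(44<s[0]<56 and 112<s[1]<126): continue
        b=cv2.boxPoints(rr); e=max([b[1]-b[0],b[2]-b[1]],key=np.linalg.norm)
        a=np.degrees(np.arctan2(e[1],e[0]))%180
        out.append((rr[0][0],rr[0][1],a)); print('px',cv2.minAreaRect(ct)[0],'mm',np.round(rr[0],1),np.round(s,1),'deg',round(a,1))
    return out
def grasp(cx,cy,a,off=25,z=91,up=60):
    t=np.radians(a); g=(cx-off*np.cos(t),cy-off*np.sin(t)); print('grasp',np.round(g,1),'yaw',a+90)
    go(*g,z+up,a+90); go(*g,z,a+90)
E
python3 - <<'E'
from h import *
o=cassettes('t5')
for k in o:
  if abs(k[0]-400)<40 and abs(k[1]-252)<40: grasp(*k)
E
```

```text
px (183.16770935058594, 256.8959045410156) mm [348.8 327. ] [ 50.6 119.9] deg 45.0
px (212.8775634765625, 237.81776428222656) mm [400.3 252.5] [ 50.1 118.5] deg 28.3
px (160.46304321289062, 199.1143341064453) mm [498.3 395.5] [ 50.7 120.2] deg 37.8
px (191.3000030517578, 176.1000213623047) mm [561.9 318. ] [ 50.8 118.2] deg 28.7
grasp [378.3 240.7] yaw 118.29102
t 5.95 pos [574.1   5.8 320.3] yaw [-179.8    1.6   86.3] F [ 0.7  0.5 -0.3] w 74.7
 rotvec deg [ -0.65   1.54 -32.02] | shift cm now-axes [ 22.64 -21.    16.37] | after-turn axes [29.96 -6.11 16.93]
t 5.95 pos [574.1   5.8 320.3] yaw [-179.8    1.6   86.3] F [ 0.7  0.5 -0.3] w 74.7
 rotvec deg [ -0.65   1.54 -32.02] | shift cm now-axes [ 22.81 -20.98  22.36] | after-turn axes [29.96 -6.11 22.93]
```

View pics/t5.png

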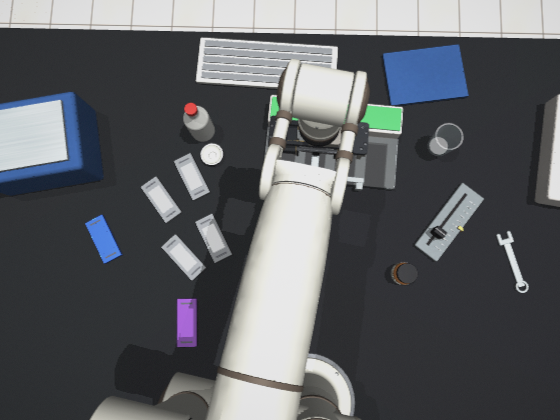

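The four grey slabs at (183,257), (213,238), (160,199) and (191,176) have the cassettes' size and colour. Blue and purple are left alone. Starting with (213,238).

Emit:
carry_out([
  [[0,0,0,0,1.5,-8,7.5],[0,0,0,-0.6,0,-8,7.5],[0,0,0,0,0,-8,7.5],[0,0,0,0,0,-8,7.5],[4.3,-0.9,2,0,0,0,7.5]],
])

```text
time_s: 6.45
eef_pos: [0.5467, 0.0367, 0.293]
ee_rot: [-3.139, -0.003, 2.084]
force: [-0.6, 0.8, 0.4]
gripper_width: 0.0752
```

Emit:
carry_out([
  [[4.3,-0.9,2,0,0,0,7.5],[4.3,-0.9,2,0,0,0,7.5],[4.3,-0.9,2,0,0,0,7.5],[4.3,-0.9,2,0,0,0,7.5],[4.3,-0.9,2,0,0,0,7.5]],
])

```text
time_s: 6.95
eef_pos: [0.3951, 0.2043, 0.1834]
ee_rot: [-3.127, -0.01, 2.079]
force: [0.1, 0.7, -0.8]
gripper_width: 0.0751
```

Emit:
carry_out([
  [[2,-0.4,1,0,0,0,7.5],[0,0,0,0,0,0,7.5],[0,0,0,0,0,0,7.5]],
])

```text
time_s: 7.25
eef_pos: [0.3736, 0.2219, 0.1659]
ee_rot: [-3.111, -0.015, 2.085]
force: [0.7, -0.6, 0.6]
gripper_width: 0.0747
```

Run:
```python
from h import *
grasp(400.3,253,28.5); snap('wrist','w6')
```

```text
grasp [378.3 241.1] yaw 118.5
t 7.25 pos [373.6 221.9 165.9] yaw [-178.3   -0.8  119.5] F [ 0.7 -0.6  0.6] w 74.7
 rotvec deg [-1.75 -0.83  1.  ] | shift cm now-axes [1.41 1.4  1.47] | after-turn axes [1.46 1.33 1.49]
t 7.25 pos [373.6 221.9 165.9] yaw [-178.3   -0.8  119.5] F [ 0.7 -0.6  0.6] w 74.7
 rotvec deg [-1.75 -0.83  1.  ] | shift cm now-axes [1.32 1.58 7.47] | after-turn axes [1.46 1.33 7.49]
```

View pics/w6.png

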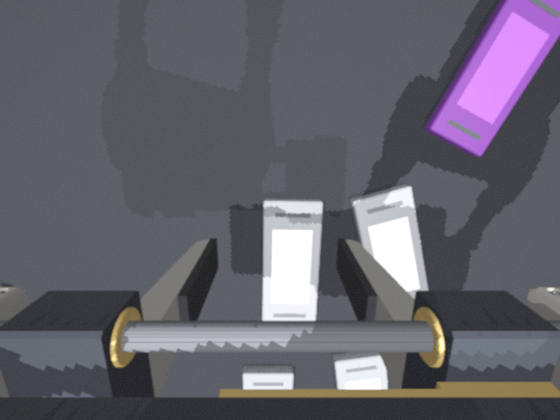

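```bash
cat >> h.py <<'E'
def wc(fn,thr=110,zz=.012,snapit=True):
    c=snap('wrist',fn) if snapit else load(fn); hsv=cv2.cvtColor(c['frame'],cv2.COLOR_RGB2HSV)
    m=((hsv[...,2]>thr)&(hsv[...,1]<70)).astype(np.uint8)*255; m[235:,:]*=1
    m[322:]=0
    for ct in cv2.findContours(m,cv2.RETR_EXTERNAL,cv2.CHAIN_APPROX_NONE)[0]:
        if cv2.contourArea(ct)<900: continue
        P=onz(c,ct[:,0,:],zz)[:,:2]*1000; rr=cv2.minAreaRect(P.astype(np.float32)); b=cv2.boxPoints(rr)
        e=max([b[1]-b[0],b[2]-b[1]],key=np.linalg.norm)
        print('px',np.round(cv2.minAreaRect(ct)[0]),'mm',np.round(rr[0],1),np.round(rr[1],1),'deg',round(np.degrees(np.arctan2(e[1],e[0]))%180,1),'corners',b.round(0).tolist())
E
python3 - <<'E'
from h import *
wc('w6',snapit=False)
wc('w6',thr=150,snapit=False)
E
```

```text
px [171. 276.] mm [460.1 164.7] [25.1 98.5] deg 176.7 corners [[410.0, 155.0], [508.0, 149.0], [510.0, 174.0], [412.0, 180.0]]
px [292. 260.] mm [396.4 250.4] [115.7  51.4] deg 28.6 corners [[333.0, 245.0], [358.0, 200.0], [460.0, 256.0], [435.0, 301.0]]
px [386. 255.] mm [352.8 323.5] [127.4  61.8] deg 44.5 corners [[286.0, 301.0], [329.0, 257.0], [420.0, 346.0], [377.0, 390.0]]
px [292. 260.] mm [396.5 250.5] [113.6  49.8] deg 28.5 corners [[335.0, 245.0], [358.0, 202.0], [458.0, 256.0], [435.0, 299.0]]
px [394. 245.] mm [341.9 320.7] [103.5  50. ] deg 45.2 corners [[288.0, 302.0], [323.0, 266.0], [396.0, 340.0], [361.0, 375.0]]
```

Run:
```python
from h import *
grasp(399.5,252.3,28.5,z=91)
```

```text
grasp [377.5 240.4] yaw 118.5
t 7.3 pos [373.8 221.7 166. ] yaw [-178.3   -0.9  119.4] F [-0.8  0.2  0.4] w 75.1
 rotvec deg [-1.75 -0.84  0.94] | shift cm now-axes [1.42 1.29 1.48] | after-turn axes [1.47 1.22 1.5 ]
t 7.3 pos [373.8 221.7 166. ] yaw [-178.3   -0.9  119.4] F [-0.8  0.2  0.4] w 75.1
 rotvec deg [-1.75 -0.84  0.94] | shift cm now-axes [1.33 1.47 7.48] | after-turn axes [1.47 1.22 7.5 ]
```

Emit:
carry_out([
  [[1.4,1.3,0.5,-1.7,-0.8,0.9,6.2],[0,0,0,0,0,0,6.2],[0,0,0,0,0,0,6.2]],
])

```text
time_s: 7.6
eef_pos: [0.382, 0.2383, 0.1621]
ee_rot: [3.14, 0.001, 2.065]
force: [1.0, 0.1, -0.1]
gripper_width: 0.0619
```

Run:
```python
from h import *
grasp(399.5,252.3,28.5,z=91)
```

```text
grasp [377.5 240.4] yaw 118.5
t 7.6 pos [382.  238.3 162.1] yaw [1.799e+02 1.000e-01 1.183e+02] F [ 1.   0.1 -0.1] w 61.9
 rotvec deg [ 0.1   0.07 -0.19] | shift cm now-axes [ 0.39 -0.3   1.11] | after-turn axes [ 0.39 -0.29  1.11]
t 7.6 pos [382.  238.3 162.1] yaw [1.799e+02 1.000e-01 1.183e+02] F [ 1.   0.1 -0.1] w 61.9
 rotvec deg [ 0.1   0.07 -0.19] | shift cm now-axes [ 0.4  -0.31  7.11] | after-turn axes [ 0.39 -0.29  7.11]
```

Emit:
carry_out([
  [[0.4,-0.3,0,0,0,0,6.2],[0,0,2,0,0,0,6.2],[0,0,2,0,0,0,6.2],[0,0,1.5,0,0,0,6.2],[0,0,0,0,0,0,6.2]],
])

```text
time_s: 8.1
eef_pos: [0.3805, 0.238, 0.1085]
ee_rot: [3.136, 0.003, 2.061]
force: [0.4, -0.3, -0.2]
gripper_width: 0.0621
```

Run:
```python
from h import *
grasp(399.5,252.3,28.5,z=91)
```

```text
grasp [377.5 240.4] yaw 118.5
t 8.1 pos [380.5 238.  108.5] yaw [1.797e+02 1.000e-01 1.181e+02] F [ 0.4 -0.3 -0.2] w 62.1
 rotvec deg [ 0.32  0.15 -0.42] | shift cm now-axes [ 0.34 -0.13 -4.25] | after-turn axes [ 0.35 -0.15 -4.25]
t 8.1 pos [380.5 238.  108.5] yaw [1.797e+02 1.000e-01 1.181e+02] F [ 0.4 -0.3 -0.2] w 62.1
 rotvec deg [ 0.32  0.15 -0.42] | shift cm now-axes [ 0.36 -0.16  1.75] | after-turn axes [ 0.35 -0.15  1.75]
```

Emit:
carry_out([
  [[0.4,0,0.9,0.3,0.1,-0.4,6.2],[0.1,0,0.7,0,0,0,6.2],[0,0,0,0,0,0,6.2]],
])

```text
time_s: 8.4
eef_pos: [0.3792, 0.2424, 0.0932]
ee_rot: [3.139, 0.001, 2.067]
force: [-0.1, -0.3, -0.6]
gripper_width: 0.0618
```

Emit:
carry_out([
  [[0,0,0,0,0,0,4.5],[0,0,0,0,0,0,4.5],[0,0,0,0,0,0,4.5]],
], squeeze=40)

```text
time_s: 8.7
eef_pos: [0.3797, 0.2427, 0.094]
ee_rot: [3.138, 0.001, 2.068]
force: [0.7, 0.2, -0.9]
gripper_width: 0.0494
```

Run:
```python
from h import *
grasp(399.5,252.3,28.5,z=91)
# target: pre-insertion, cassette nose 40mm before mouth: center x=-100, grasp at -125
for y in(-120,-40,40,120): p=r2w(-125,y); print(y); go(*p,135,85.8)
```

```text
grasp [377.5 240.4] yaw 118.5
t 8.7 pos [379.7 242.7  94. ] yaw [1.798e+02 1.000e-01 1.185e+02] F [ 0.7  0.2 -0.9] w 49.4
 rotvec deg [ 0.19  0.08 -0.01] | shift cm now-axes [-0.11 -0.28 -5.7 ] | after-turn axes [-0.1 -0.3 -5.7]
t 8.7 pos [379.7 242.7  94. ] yaw [1.798e+02 1.000e-01 1.185e+02] F [ 0.7  0.2 -0.9] w 49.4
 rotvec deg [ 0.19  0.08 -0.01] | shift cm now-axes [-0.1 -0.3  0.3] | after-turn axes [-0.1 -0.3  0.3]
-120
t 8.7 pos [379.7 242.7  94. ] yaw [1.798e+02 1.000e-01 1.185e+02] F [ 0.7  0.2 -0.9] w 49.4
 rotvec deg [2.100e-01 3.000e-02 3.269e+01] | shift cm now-axes [-36.58 -15.3   -4.1 ] | after-turn axes [-39.06   6.86  -4.1 ]
-40
t 8.7 pos [379.7 242.7  94. ] yaw [1.798e+02 1.000e-01 1.185e+02] F [ 0.7  0.2 -0.9] w 49.4
 rotvec deg [2.100e-01 3.000e-02 3.269e+01] | shift cm now-axes [-29.85 -10.98  -4.1 ] | after-turn axes [-31.06   6.86  -4.1 ]
40
t 8.7 pos [379.7 242.7  94. ] yaw [1.798e+02 1.000e-01 1.185e+02] F [ 0.7  0.2 -0.9] w 49.4
 rotvec deg [2.100e-01 3.000e-02 3.269e+01] | shift cm now-axes [-23.12  -6.66  -4.09] | after-turn axes [-23.06   6.86  -4.1 ]
120
t 8.7 pos [379.7 242.7  94. ] yaw [1.798e+02 1.000e-01 1.185e+02] F [ 0.7  0.2 -0.9] w 49.4
 rotvec deg [2.100e-01 3.000e-02 3.269e+01] | shift cm now-axes [-16.38  -2.34  -4.09] | after-turn axes [-15.06   6.86  -4.1 ]
```

Emit:
carry_out([
  [[0,0,-2,0,0,0,4.5],[0,0,-2.5,0,0,0,4.5],[0,0,0,0,0,8.2,4.5],[0,0,0,0,0,8.2,4.5],[0,0,0,0,0,8.2,4.5]],
])

```text
time_s: 9.2
eef_pos: [0.3791, 0.2425, 0.1411]
ee_rot: [3.138, 0.0, 1.624]
force: [0.5, -0.1, -1.7]
gripper_width: 0.0493
```

Emit:
carry_out([
  [[0,0,0,0,0,8.1,4.5],[-3.9,0.7,0,0,0,0,4.5],[-3.9,0.7,0,0,0,0,4.5],[-3.9,0.7,0,0,0,0,4.5],[-3.9,0.7,0,0,0,0,4.5]],
])

```text
time_s: 9.7
eef_pos: [0.3921, 0.0838, 0.1422]
ee_rot: [3.135, -0.002, 1.482]
force: [0.7, -0.2, -1.4]
gripper_width: 0.0491
```

Emit:
carry_out([
  [[-3.9,0.7,0,0,0,0,4.5],[-3.9,0.7,0,0,0,0,4.5],[-3.9,0.7,0,0,0,0,4.5],[-3.9,0.7,0,0,0,0,4.5],[-3,0.7,0,0,0,0,4.5]],
])

```text
time_s: 10.2
eef_pos: [0.4097, -0.1132, 0.1435]
ee_rot: [3.132, -0.001, 1.481]
force: [1.2, -0.0, -1.3]
gripper_width: 0.0502
```

Emit:
carry_out([
  [[0,0,0,0,0,0,4.5],[0,0,0,0,0,0,4.5]],
])

```text
time_s: 10.4
eef_pos: [0.4102, -0.1168, 0.1442]
ee_rot: [3.13, 0.0, 1.475]
force: [-0.5, 0.7, -1.1]
gripper_width: 0.049
```

Run:
```python
from h import *
p=r2w(-125,-120); go(*p,96,85.8); snap('wrist','w7'); snap('scene','s7')
```

```text
t 10.4 pos [ 410.2 -116.8  144.2] yaw [179.3   0.   84.5] F [-0.5  0.7 -1.1] w 49.0
 rotvec deg [ 0.66  0.02 -1.28] | shift cm now-axes [-3.4   1.21  4.83] | after-turn axes [-3.43  1.19  4.82]
```

View pics/w7.png

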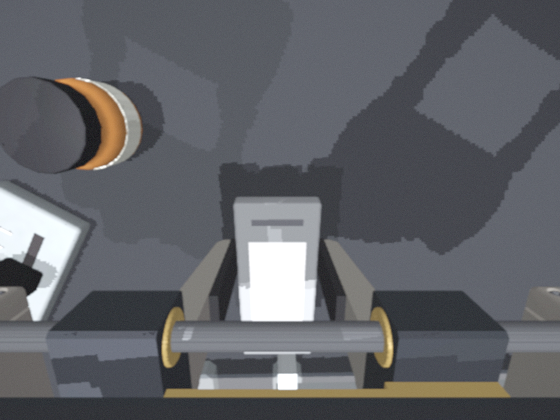

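View pics/s7.png

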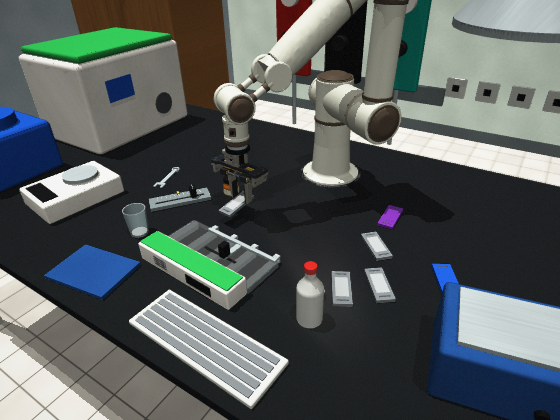

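The wrist view shows the cassette held straight in the jaws at (278,260). The scene view confirms it is in the air in front of the reader at (234,207). Aligning and lowering now.

Emit:
carry_out([
  [[-1.5,0.4,0.8,0.7,0,-1.3,4.5],[-1.5,0.4,1.5,0,0,0,4.5],[-0.5,0,1,0,0,0,4.5],[0,0,0,0,0,0,4.5],[0,0,0,0,0,0,4.5]],
])

```text
time_s: 11.0
eef_pos: [0.4154, -0.1464, 0.1099]
ee_rot: [-3.139, -0.002, 1.509]
force: [-0.0, -0.2, -1.3]
gripper_width: 0.0494
```

Run:
```python
from h import *
p=r2w(-125,-120); go(*p,96,85.8)
```

```text
t 11.0 pos [ 415.4 -146.4  109.9] yaw [-1.799e+02 -1.000e-01  8.650e+01] F [-0.  -0.2 -1.3] w 49.4
 rotvec deg [-0.12 -0.09  0.66] | shift cm now-axes [-0.52  0.45  1.39] | after-turn axes [-0.51  0.45  1.39]
```

Emit:
carry_out([
  [[-0.5,0,0.7,0,0,0.7,4.5],[0,0,0.7,0,0,0,4.5],[0,0,0,0,0,0,4.5],[0,0,0,0,0,0,4.5]],
])

```text
time_s: 11.4
eef_pos: [0.4159, -0.1509, 0.0967]
ee_rot: [3.142, -0.0, 1.498]
force: [-2.2, 0.8, 2.0]
gripper_width: 0.0493
```

Run:
```python
from h import *
p=r2w(-125,-120); go(*p,96,85.8)
```

```text
t 11.4 pos [ 415.9 -150.9   96.7] yaw [180.   -0.   85.8] F [-2.2  0.8  2. ] w 49.3
 rotvec deg [ 0.   -0.    0.01] | shift cm now-axes [-0.06  0.37  0.07] | after-turn axes [-0.06  0.37  0.07]
```

Emit:
carry_out([
  [[0,1.5,-0.1,0,0,0,4.5],[0,2,0,0,0,0,4.5],[0,1.5,0,0,0,0,4.5],[0,0,0,0,0,0,4.5]],
])

```text
time_s: 11.8
eef_pos: [0.4669, -0.1545, 0.0982]
ee_rot: [-3.141, -0.0, 1.497]
force: [0.5, -0.5, 0.7]
gripper_width: 0.0492
```

Run:
```python
from h import *
p=r2w(-24,-120); go(*p,96,85.8); snap('wrist','w8')
```

```text
t 11.8 pos [ 466.9 -154.5   98.2] yaw [-180.    -0.    85.8] F [ 0.5 -0.5  0.7] w 49.2
 rotvec deg [-0.02 -0.01 -0.02] | shift cm now-axes [-0.08  5.36  0.22] | after-turn axes [-0.08  5.36  0.22]
```

View pics/w8.png

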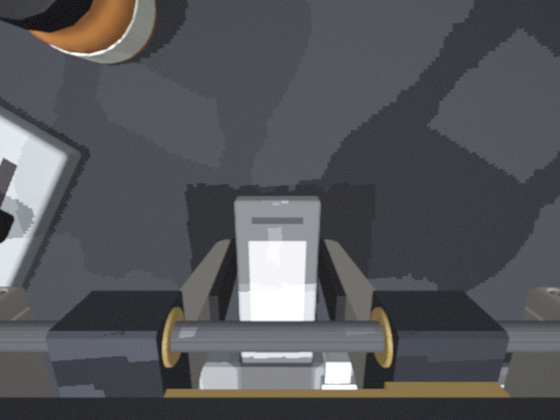

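Emit:
carry_out([
  [[0,-0.4,0.1,0,0,0,4.5],[-0.1,0,0.2,0,0,0,4.5],[0,0,0,0,0,0,4.5]],
])

```text
time_s: 12.15
eef_pos: [0.4614, -0.1547, 0.0954]
ee_rot: [3.14, -0.001, 1.497]
force: [3.0, 1.8, 2.3]
gripper_width: 0.0492
```

Emit:
carry_out([
  [[0,1.2,0,0,0,0,4.5],[0,1.5,0,0,0,0,4.5],[0,1.5,0,0,0,0,4.5],[0,1,0,0,0,0,4.5],[0,0,0,0,0,0,4.5]],
])

```text
time_s: 12.65
eef_pos: [0.51, -0.1584, 0.0945]
ee_rot: [-3.134, -0.002, 1.496]
force: [2.6, 1.2, 3.0]
gripper_width: 0.0493
```

Run:
```python
from h import *
p=r2w(-24,-120); go(*p,96,85.8); snap('wrist','w9'); snap('scene','s9'); crop('s9',125,150,285,275,5,'s9c')
```

```text
t 12.65 pos [ 510.  -158.4   94.5] yaw [-1.795e+02 -1.000e-01  8.570e+01] F [2.6 1.2 3. ] w 49.3
 rotvec deg [-0.46 -0.09 -0.1 ] | shift cm now-axes [-0.01  1.03 -0.16] | after-turn axes [-0.01  1.03 -0.15]
```

View pics/w9.png

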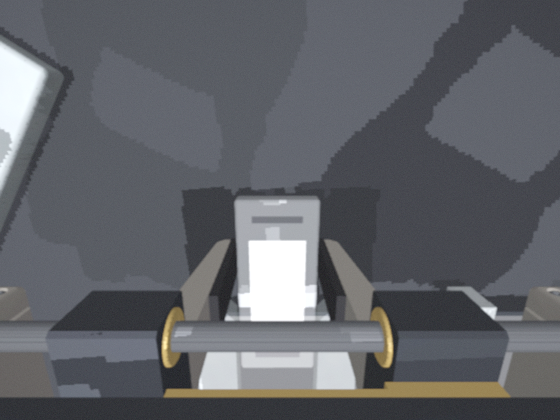

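View pics/s9c.png

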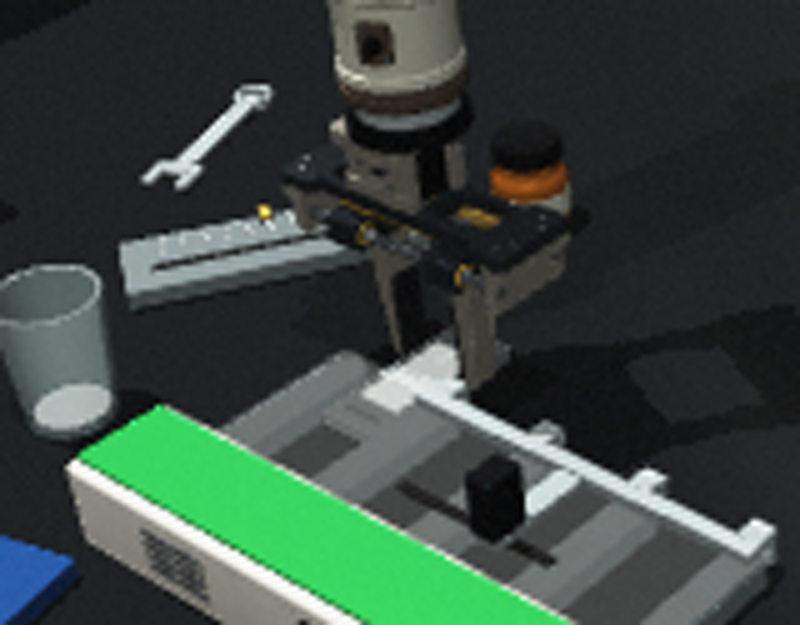

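Both views show the cassette in the rightmost bay (scene crop (390,385)). Releasing it, backing off along its sides, closing the jaws and pushing it home.

Emit:
carry_out([
  [[0,0,0,0,0,0,6.2],[0,0,0,0,0,0,6.2],[0,-2.3,0,0,0,0,6.2],[0,-2.5,0.1,0,0,0,6.2],[0,-1.8,0.1,0,0,0,6.2]],
])

```text
time_s: 13.25
eef_pos: [0.4395, -0.1524, 0.0914]
ee_rot: [-3.128, -0.003, 1.497]
force: [-0.7, -0.3, 1.0]
gripper_width: 0.062
```

Emit:
carry_out([
  [[0,0,0,0,0,0,0],[0,0,0,0,0,0,0],[0,0,0,0,0,0,0],[0,0,0,0,0,0,0],[0,0,0,0,0,0,0]],
])

```text
time_s: 13.75
eef_pos: [0.4382, -0.1517, 0.0904]
ee_rot: [-3.125, -0.004, 1.496]
force: [-0.3, -0.0, 0.2]
gripper_width: 0.0241
```

Run:
```python
from h import *
p=r2w(-10,-120); go(*p,93,85.8); snap('wrist','w10')
```

```text
t 13.75 pos [ 438.2 -151.7   90.4] yaw [-179.1   -0.3   85.7] F [-0.3 -0.   0.2] w 24.1
 rotvec deg [-0.93 -0.25 -0.1 ] | shift cm now-axes [-0.13  9.63 -0.42] | after-turn axes [-0.15  9.64 -0.26]
```

View pics/w10.png

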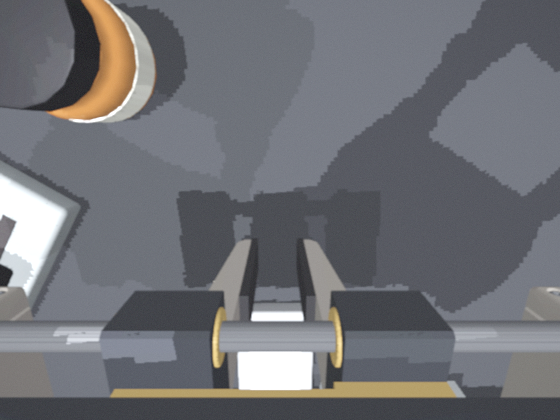

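Emit:
carry_out([
  [[0,0,0,-0.9,0,0,0],[-0.1,1.5,-0.2,0,0,0,0],[0,2,0,0,0,0,0],[0,2,0,0,0,0,0],[0,1.5,0,0,0,0,0]],
])

```text
time_s: 14.3
eef_pos: [0.5085, -0.1575, 0.0917]
ee_rot: [-3.141, -0.006, 1.496]
force: [-1.9, 0.2, 1.4]
gripper_width: 0.0006
```

Run:
```python
from h import *
p=r2w(-10,-120); go(*p,93,85.8); snap('wrist','w11')
```

```text
t 14.3 pos [ 508.5 -157.5   91.7] yaw [-179.9   -0.3   85.7] F [-1.9  0.2  1.4] w 0.6
 rotvec deg [-0.06 -0.33 -0.11] | shift cm now-axes [-0.08  2.58 -0.13] | after-turn axes [-0.09  2.58 -0.13]
```

View pics/w11.png

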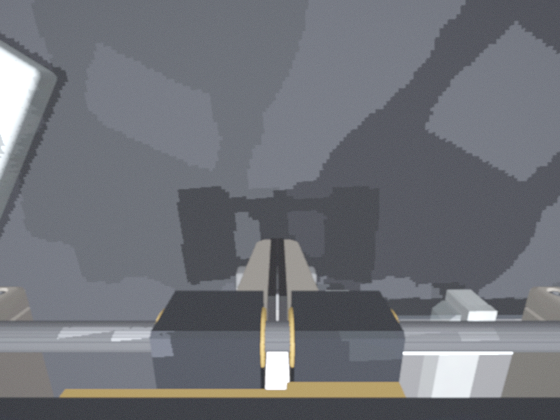

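Emit:
carry_out([
  [[-0.1,0.8,0,0,0,0,0],[0,0.8,0,0,0,0,0],[0,0.6,0,0,0,0,0],[0,0,0,0,0,0,0]],
])

```text
time_s: 14.75
eef_pos: [0.5327, -0.1605, 0.0918]
ee_rot: [3.141, -0.006, 1.496]
force: [0.0, 0.0, 0.6]
gripper_width: 0.0007
```

Run:
```python
from h import *
p=r2w(-10,-120); go(*p,93,85.8)
```

```text
t 14.75 pos [ 532.7 -160.5   91.8] yaw [180.   -0.3  85.7] F [0.  0.  0.6] w 0.7
 rotvec deg [ 0.02 -0.33 -0.09] | shift cm now-axes [ 0.04  0.15 -0.12] | after-turn axes [ 0.04  0.15 -0.12]
```

Creeping until it meets the back stop.

Emit:
carry_out([
  [[0,0.3,0,0,0,0,0],[0,0.3,0,0,0,0,0]],
])

```text
time_s: 14.95
eef_pos: [0.536, -0.1606, 0.0912]
ee_rot: [-3.134, -0.007, 1.497]
force: [-16.5, -1.6, 11.9]
gripper_width: 0.0004
```

Emit:
carry_out([
  [[0,0.3,0,0,0,0,0],[0,0.3,0,0,0,0,0]],
])

```text
time_s: 15.15
eef_pos: [0.5371, -0.1606, 0.0905]
ee_rot: [-3.118, -0.008, 1.498]
force: [-11.0, -0.8, 8.8]
gripper_width: -0.0001
```

Emit:
carry_out([
  [[0,-1.5,0,-1.4,0,0,0],[0,-2.5,-1,0,0,0,0],[0,-3,-4,0,0,0,3],[0,-3,-4,0,0,0,6],[0,0,-4,0,0,0,7]],
])

```text
time_s: 15.65
eef_pos: [0.4298, -0.1517, 0.217]
ee_rot: [-3.13, -0.016, 1.498]
force: [1.3, -1.4, 0.4]
gripper_width: 0.0223
```

Run:
```python
from h import *
snap('wrist','w12'); snap('scene','s12'); crop('s12',125,150,285,275,5,'s12c'); go(0,0,0,85.8)
cassettes('t12')
```

```text
t 15.75 pos [ 435.6 -155.   223.5] yaw [179.8  -0.4  85.9] F [ 1.4 -0.9  0.4] w 30.5
 rotvec deg [ 0.22 -0.41  0.07] | shift cm now-axes [ 12.16 -44.65  22.26] | after-turn axes [ 12.26 -44.57  22.35]
px (183.1470489501953, 256.9117736816406) mm [348.7 326.9] [ 50.6 120.3] deg 45.0
px (160.46304321289062, 199.1143341064453) mm [498.3 395.5] [ 50.7 120.1] deg 37.8
px (191.30001831054688, 176.10000610351562) mm [561.9 317.8] [ 50.8 118.2] deg 28.8
```

View pics/w12.png

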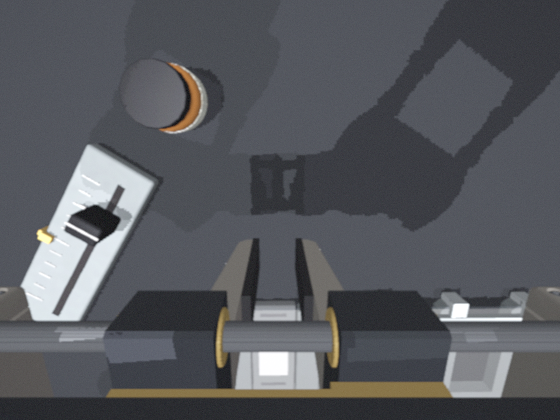

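View pics/s12c.png

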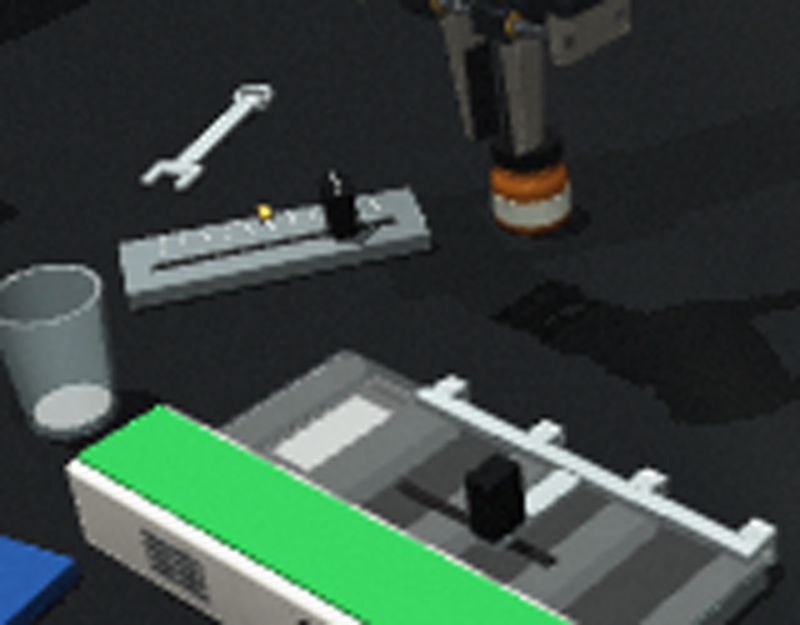

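Scene crop: the window of cassette A is deep in the rightmost bay at (330,430). The other three cassettes haven't moved. Next is (183,257).

Run:
```python
from h import *
grasp(348.8,327,45)
```

```text
grasp [331.1 309.3] yaw 135
t 15.8 pos [ 434.9 -154.4  220.9] yaw [180.   -0.5  85.9] F [ 0.2 -0.3 -0.6] w 34.2
 rotvec deg [  0.25  -0.48 -49.12] | shift cm now-axes [ 45.44 -13.69   7.4 ] | after-turn axes [40.13 25.45  6.99]
t 15.8 pos [ 434.9 -154.4  220.9] yaw [180.   -0.5  85.9] F [ 0.2 -0.3 -0.6] w 34.2
 rotvec deg [  0.25  -0.48 -49.12] | shift cm now-axes [ 45.38 -13.69  13.4 ] | after-turn axes [40.13 25.45 12.99]
```

Emit:
carry_out([
  [[4.5,-1.4,0,0,0,0,7],[4.5,-1.4,0.3,0,0,0,7],[4.5,-1.4,0.5,0,0,0,7],[4.5,-1.4,0.5,0,0,0,7],[4.5,-1.4,0.5,0,0,0,7]],
])

```text
time_s: 16.3
eef_pos: [0.3812, 0.0779, 0.2011]
ee_rot: [3.141, -0.009, 1.487]
force: [0.2, 1.0, 0.6]
gripper_width: 0.0703
```

Emit:
carry_out([
  [[4.5,-1.4,0.5,0,0,0,7],[4.5,-1.4,0.5,0,0,0,7],[4.5,-1.4,0.5,0,0,0,7],[4.5,-1.4,0.5,0,0,0,7],[4.0,-1.2,0.5,0,0,0,7]],
])

```text
time_s: 16.8
eef_pos: [0.3254, 0.3125, 0.1715]
ee_rot: [-3.137, -0.007, 1.487]
force: [1.3, -0.7, -0.1]
gripper_width: 0.0699
```

Emit:
carry_out([
  [[0,0,0,0,0,-8.2,7],[0,0,0,0,0,-8.2,7],[0,0,0,0,0,-8.2,7],[0,0,0,0,0,-8.2,7],[0,0,0,0,0,-8.2,7]],
])

```text
time_s: 17.3
eef_pos: [0.3188, 0.3176, 0.1628]
ee_rot: [-3.131, -0.012, 2.237]
force: [0.0, 0.3, 0.7]
gripper_width: 0.0701
```

Emit:
carry_out([
  [[0,0,0,0,0,-8.1,7],[0,0,0,0,0,0,7],[0,0,0,0,0,0,7]],
])

```text
time_s: 17.6
eef_pos: [0.317, 0.3171, 0.1588]
ee_rot: [-3.126, -0.016, 2.382]
force: [-0.1, 0.6, -0.2]
gripper_width: 0.0701
```

Run:
```python
from h import *
grasp(348.8,327,45); wc('w13')
```

```text
grasp [331.1 309.3] yaw 135
t 17.6 pos [317.  317.1 158.8] yaw [-179.1   -0.9  136.5] F [-0.1  0.6 -0.2] w 70.1
 rotvec deg [-0.88 -0.92  1.51] | shift cm now-axes [-1.58  0.42  0.75] | after-turn axes [-1.55  0.45  0.78]
t 17.6 pos [317.  317.1 158.8] yaw [-179.1   -0.9  136.5] F [-0.1  0.6 -0.2] w 70.1
 rotvec deg [-0.88 -0.92  1.51] | shift cm now-axes [-1.67  0.51  6.74] | after-turn axes [-1.55  0.45  6.78]
px [377. 277.] mm [284.9 413.8] [96.3 24.5] deg 78.1 corners [[263.0, 369.0], [287.0, 364.0], [307.0, 458.0], [283.0, 463.0]]
px [176. 276.] mm [410.1 291.8] [94.  24.6] deg 16.7 corners [[362.0, 290.0], [369.0, 267.0], [459.0, 293.0], [452.0, 317.0]]
px [256. 254.] mm [347.1 326.7] [121.9  51.1] deg 44.9 corners [[286.0, 302.0], [322.0, 266.0], [408.0, 352.0], [372.0, 388.0]]
```

View pics/w13.png

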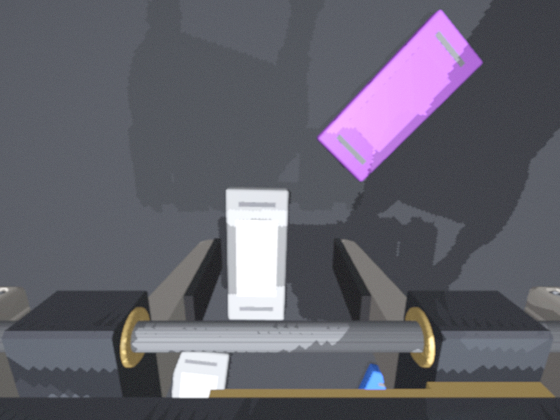

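The grey cassette is at (256,254) in the wrist view, and wrist and top agree to within 2 mm. The purple look-alike is well clear. Aligning and going down.

Emit:
carry_out([
  [[-1.6,0.4,0,-0.9,-0.9,1.5,6.8],[0,0,0,0,0,0,6.8],[0,0,1.8,0,0,0,6.8],[0,0,1.8,0,0,0,6.8],[0,0,0,0,0,0,6.8]],
])

```text
time_s: 18.15
eef_pos: [0.3343, 0.308, 0.1219]
ee_rot: [3.137, 0.002, 2.346]
force: [-0.6, 0.1, 0.5]
gripper_width: 0.0679
```

Run:
```python
from h import *
grasp(348.3,327,45)
```

```text
grasp [330.6 309.3] yaw 135
t 18.15 pos [334.3 308.  121.9] yaw [1.798e+02 1.000e-01 1.344e+02] F [-0.6  0.1  0.5] w 67.9
 rotvec deg [ 0.24  0.13 -0.58] | shift cm now-axes [ 0.35 -0.15 -2.91] | after-turn axes [ 0.36 -0.16 -2.91]
t 18.15 pos [334.3 308.  121.9] yaw [1.798e+02 1.000e-01 1.344e+02] F [-0.6  0.1  0.5] w 67.9
 rotvec deg [ 0.24  0.13 -0.58] | shift cm now-axes [ 0.36 -0.18  3.09] | after-turn axes [ 0.36 -0.16  3.09]
```

Emit:
carry_out([
  [[0.4,-0.2,1.4,0.2,0.1,-0.6,6.8],[0,0,1.3,0,0,0,6.8],[0,0,0.2,0,0,0,6.8],[0,0,0,0,0,0,4.5],[0,0,0,0,0,0,4.5]],
])

```text
time_s: 18.65
eef_pos: [0.3308, 0.3101, 0.0929]
ee_rot: [3.139, 0.001, 2.356]
force: [-0.3, 0.3, 0.7]
gripper_width: 0.0542
```

Emit:
carry_out([
  [[0,0,0,0,0,0,4.5],[0,0,0,0,0,0,4.5],[0,0,0,0,0,0,4.5],[0,0,-2,0,0,0,4.5],[0,0,-2.2,0,0,0,4.5]],
])

```text
time_s: 19.15
eef_pos: [0.3289, 0.3091, 0.1343]
ee_rot: [-3.139, -0.001, 2.356]
force: [-0.0, -0.0, -1.1]
gripper_width: 0.049
```

Run:
```python
from h import *
p=r2w(-125,-40); go(*p,135,85.8)
```

```text
t 19.15 pos [328.9 309.1 134.3] yaw [-179.9   -0.   135. ] F [-0.  -0.  -1.1] w 49.0
 rotvec deg [-1.400e-01  1.000e-02  4.917e+01] | shift cm now-axes [-33.78 -20.11  -0.05] | after-turn axes [-37.31  12.41  -0.07]
```

Emit:
carry_out([
  [[0,0,0,0,0,8.2,4.5],[0,0,0,0,0,8.2,4.5],[0,0,0,0,0,8.2,4.5],[0,0,0,0,0,8.2,4.5],[0,0,0,0,0,8.2,4.5]],
])

```text
time_s: 19.65
eef_pos: [0.3309, 0.3102, 0.1385]
ee_rot: [3.137, -0.003, 1.613]
force: [-0.1, -0.8, -1.2]
gripper_width: 0.0497
```

Emit:
carry_out([
  [[0,0,0,0,0,8.1,4.5],[-4.1,1.3,0,0,0,0,4.5],[-4.1,1.3,0,0,0,0,4.5],[-4.1,1.3,0,0,0,0,4.5],[-4.1,1.3,0,0,0,0,4.5]],
])

```text
time_s: 20.15
eef_pos: [0.3657, 0.1409, 0.1393]
ee_rot: [3.133, -0.006, 1.472]
force: [1.2, -0.3, -0.2]
gripper_width: 0.0496
```

Emit:
carry_out([
  [[-4.1,1.3,0,0,0,0,4.5],[-4.1,1.3,0,0,0,0,4.5],[-4.1,1.3,0,0,0,0,4.5],[-4.1,1.3,0,0,0,0,4.5],[-3,1,0,0,0,0,4.5]],
])

```text
time_s: 20.65
eef_pos: [0.4089, -0.0678, 0.1405]
ee_rot: [3.128, -0.005, 1.47]
force: [-0.6, 0.7, -1.2]
gripper_width: 0.0492
```

Emit:
carry_out([
  [[0,0,0,0,0,0,4.5],[0,0,0,0,0,0,4.5]],
])

```text
time_s: 20.85
eef_pos: [0.4098, -0.0716, 0.1414]
ee_rot: [3.126, -0.004, 1.464]
force: [0.3, -0.3, -0.4]
gripper_width: 0.0493
```

Run:
```python
from h import *
p=r2w(-125,-40); go(*p,94,85.8); snap('wrist','w14')
```

```text
t 20.85 pos [409.8 -71.6 141.4] yaw [179.1  -0.2  83.9] F [ 0.3 -0.3 -0.4] w 49.3
 rotvec deg [ 0.9  -0.19 -1.93] | shift cm now-axes [0.1  1.48 4.76] | after-turn axes [0.07 1.56 4.74]
```

View pics/w14.png

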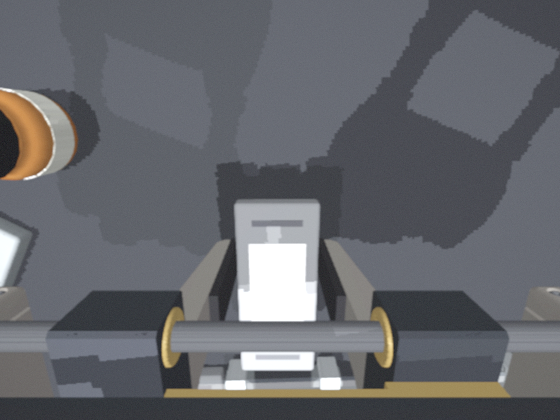

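The cassette is held straight at (278,270), with its nose between the teeth at (238,372) and (330,372). Lowering.

Emit:
carry_out([
  [[0.1,0,1,0.9,-0.2,-1.9,4.5],[0,0,1.6,0,0,0,4.5],[0,0,1.5,0,0,0,4.5],[0,0,0,0,0,0,4.5],[0,0,0,0,0,0,4.5]],
])

```text
time_s: 21.4
eef_pos: [0.4093, -0.0643, 0.0996]
ee_rot: [-3.141, -0.0, 1.508]
force: [-0.9, 0.0, -0.8]
gripper_width: 0.0494
```

Run:
```python
from h import *
p=r2w(-125,-40); go(*p,94,85.8)
```

```text
t 21.4 pos [409.3 -64.3  99.6] yaw [-180.    -0.    86.4] F [-0.9  0.  -0.8] w 49.4
 rotvec deg [-0.04 -0.03  0.6 ] | shift cm now-axes [-0.67  1.65  0.56] | after-turn axes [-0.65  1.66  0.56]
```

Emit:
carry_out([
  [[-0.6,0.5,0.4,0,0,0.6,4.5],[-0.1,0.5,0.1,0,0,0,4.5],[0,0,0,0,0,0,4.5],[0,0,0,0,0,0,4.5]],
])

```text
time_s: 21.8
eef_pos: [0.421, -0.0722, 0.0962]
ee_rot: [3.139, 0.001, 1.498]
force: [-0.5, 0.3, -1.3]
gripper_width: 0.0494
```

Run:
```python
from h import *
p=r2w(-34,-40); go(*p,94,85.8)
```

```text
t 21.8 pos [421.  -72.2  96.2] yaw [179.8   0.   85.8] F [-0.5  0.3 -1.3] w 49.4
 rotvec deg [0.15 0.05 0.04] | shift cm now-axes [0.04 9.54 0.24] | after-turn axes [0.05 9.54 0.22]
```

Emit:
carry_out([
  [[0,1.2,0.2,0,0,0,4.5],[0,1.4,0.1,0,0,0,4.5],[0,1,0,0,0,0,4.5],[0,0,0,0,0,0,4.5]],
])

```text
time_s: 22.2
eef_pos: [0.4585, -0.0753, 0.094]
ee_rot: [3.138, 0.001, 1.498]
force: [0.3, -0.1, -1.7]
gripper_width: 0.0496
```

Run:
```python
from h import *
p=r2w(-34,-40); go(*p,94,85.8)
```

```text
t 22.2 pos [458.5 -75.3  94. ] yaw [1.798e+02 1.000e-01 8.580e+01] F [ 0.3 -0.1 -1.7] w 49.6
 rotvec deg [0.21 0.07 0.  ] | shift cm now-axes [0.09 5.77 0.02] | after-turn axes [0.09 5.77 0.  ]
```

Emit:
carry_out([
  [[0.1,1.3,0,0.2,0,0,4.5],[0,1.5,0,0,0,0,4.5],[0,1.5,0,0,0,0,4.5],[0,1.2,0,0,0,0,4.5],[0,0,0,0,0,0,4.5]],
])

```text
time_s: 22.7
eef_pos: [0.5131, -0.078, 0.0939]
ee_rot: [-3.138, 0.001, 1.498]
force: [-0.2, -0.9, -1.2]
gripper_width: 0.049
```

Run:
```python
from h import *
p=r2w(-34,-40); go(*p,94,85.8); snap('scene','s15'); crop('s15',125,150,285,275,5,'s15c')
```

```text
t 22.7 pos [513.1 -78.   93.9] yaw [-179.8    0.    85.8] F [-0.2 -0.9 -1.2] w 49.0
 rotvec deg [-0.2   0.04  0.02] | shift cm now-axes [-0.04  0.31 -0.01] | after-turn axes [-0.04  0.31 -0.01]
```

View pics/s15c.png

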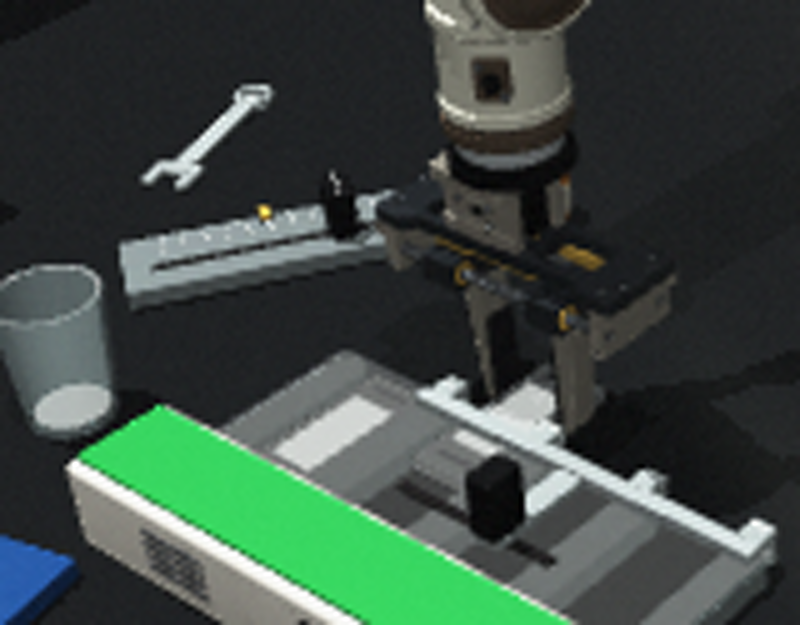

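The nose of cassette B is inside the second bay (crop (470,450)). Releasing, backing off and pushing, as before.

Emit:
carry_out([
  [[0,0,0,0,0,0,6.2],[0,0,0,0,0,0,6.2],[0,-2.3,0,0,0,0,6.2],[0,-2.5,0.1,0,0,0,6.2],[0,-1.8,0,0,0,0,6.2]],
])

```text
time_s: 23.25
eef_pos: [0.4439, -0.0729, 0.0934]
ee_rot: [-3.138, 0.001, 1.498]
force: [0.6, -0.1, -0.3]
gripper_width: 0.0619
```

Emit:
carry_out([
  [[0,-0.3,0,0,0,0,0],[0,0,0,0,0,0,0],[0,0,0,0,0,0,0],[0,0,0,0,0,0,0],[0,0,0,0,0,0,0]],
])

```text
time_s: 23.75
eef_pos: [0.4403, -0.0727, 0.0938]
ee_rot: [-3.139, 0.001, 1.497]
force: [0.2, -0.1, -0.1]
gripper_width: 0.0239
```

Run:
```python
from h import *
p=r2w(-10,-40); go(*p,92,85.8)
```

```text
t 23.75 pos [440.3 -72.7  93.8] yaw [-1.798e+02  1.000e-01  8.580e+01] F [ 0.2 -0.1 -0.1] w 23.9
 rotvec deg [-0.17  0.06 -0.01] | shift cm now-axes [-0.04 10.01  0.15] | after-turn axes [-0.04 10.01  0.18]
```

Emit:
carry_out([
  [[0,0,0,0,0,0,0],[0,1.5,0.1,0,0,0,0],[0,2,0.1,0,0,0,0],[0,2,0,0,0,0,0],[0,1.5,0,0,0,0,0]],
])

```text
time_s: 24.25
eef_pos: [0.5114, -0.0775, 0.0906]
ee_rot: [-3.135, 0.0, 1.497]
force: [-1.8, -0.2, 1.2]
gripper_width: 0.0003
```

Emit:
carry_out([
  [[0,1,0,0,0,0,0],[0,0.8,0,0,0,0,0],[0,0.6,0,0,0,0,0],[0,0,0,0,0,0,0]],
])

```text
time_s: 24.65
eef_pos: [0.5381, -0.0795, 0.09]
ee_rot: [-3.134, 0.0, 1.498]
force: [-0.3, 0.4, -0.0]
gripper_width: 0.0007
```

Run:
```python
from h import *
p=r2w(-10,-40); go(*p,92,85.8)
```

```text
t 24.65 pos [538.1 -79.5  90. ] yaw [-179.6    0.    85.8] F [-0.3  0.4 -0. ] w 0.7
 rotvec deg [-0.43  0.01  0.05] | shift cm now-axes [-0.08  0.2  -0.2 ] | after-turn axes [-0.08  0.2  -0.2 ]
```

Emit:
carry_out([
  [[0,0.3,0,0,0,0,0],[0,0.3,0,0,0,0,0]],
])

```text
time_s: 24.85
eef_pos: [0.5423, -0.0796, 0.0894]
ee_rot: [-3.128, -0.0, 1.499]
force: [-10.8, -0.1, 8.0]
gripper_width: 0.0003
```

Emit:
carry_out([
  [[0,0.3,0,0,0,0,0],[0,0.3,0,0,0,0,0]],
])

```text
time_s: 25.05
eef_pos: [0.5435, -0.0796, 0.0886]
ee_rot: [-3.113, -0.001, 1.5]
force: [-12.2, -1.3, 12.6]
gripper_width: 0.0005
```

Run:
```python
from h import *
p=r2w(-10,-40); go(*p,92,85.8)
```

```text
t 25.05 pos [543.5 -79.6  88.6] yaw [-1.784e+02 -1.000e-01  8.600e+01] F [-12.2  -1.3  12.6] w 0.5
 rotvec deg [-1.63 -0.05  0.16] | shift cm now-axes [-0.11 -0.34 -0.33] | after-turn axes [-0.11 -0.33 -0.34]
```

Emit:
carry_out([
  [[0,-1.5,0,-1.6,0,0,0],[0,-2.5,-1,0,0,0,0],[0,-3,-4,0,0,0,3],[0,-3,-4,0,0,0,6],[0,0,-2,0,0,0,7]],
])

```text
time_s: 25.55
eef_pos: [0.4378, -0.0715, 0.1983]
ee_rot: [-3.135, -0.004, 1.5]
force: [0.3, -0.5, -0.5]
gripper_width: 0.0222
```

Run:
```python
from h import *
o=cassettes('t16'); snap('scene','s16'); crop('s16',125,150,285,275,5,'s16c')
for k in o: grasp(*k)
```

```text
px (169.94630432128906, 199.1375732421875) mm [498.8 370.6] [ 50.7 120.2] deg 37.7
px (191.30001831054688, 176.10000610351562) mm [561.9 317.8] [ 50.8 118.2] deg 28.8
grasp [479.  355.3] yaw 127.72644
t 25.65 pos [441.2 -72.6 199.5] yaw [-1.80e+02 -1.00e-01  8.59e+01] F [ 1.  -0.3  0.2] w 30.5
 rotvec deg [-2.000e-02 -1.000e-01 -4.179e+01] | shift cm now-axes [42.95  0.75  4.92] | after-turn axes [31.53 29.18  4.85]
t 25.65 pos [441.2 -72.6 199.5] yaw [-1.80e+02 -1.00e-01  8.59e+01] F [ 1.  -0.3  0.2] w 30.5
 rotvec deg [-2.000e-02 -1.000e-01 -4.179e+01] | shift cm now-axes [42.94  0.76 10.92] | after-turn axes [31.53 29.18 10.85]
grasp [540.  305.8] yaw 118.83687
t 25.65 pos [441.2 -72.6 199.5] yaw [-1.80e+02 -1.00e-01  8.59e+01] F [ 1.  -0.3  0.2] w 30.5
 rotvec deg [-2.00e-02 -1.00e-01 -3.29e+01] | shift cm now-axes [38.44  7.19  4.91] | after-turn axes [28.38 26.91  4.85]
t 25.65 pos [441.2 -72.6 199.5] yaw [-1.80e+02 -1.00e-01  8.59e+01] F [ 1.  -0.3  0.2] w 30.5
 rotvec deg [-2.00e-02 -1.00e-01 -3.29e+01] | shift cm now-axes [38.43  7.19 10.91] | after-turn axes [28.38 26.91 10.85]
```

View pics/s16c.png

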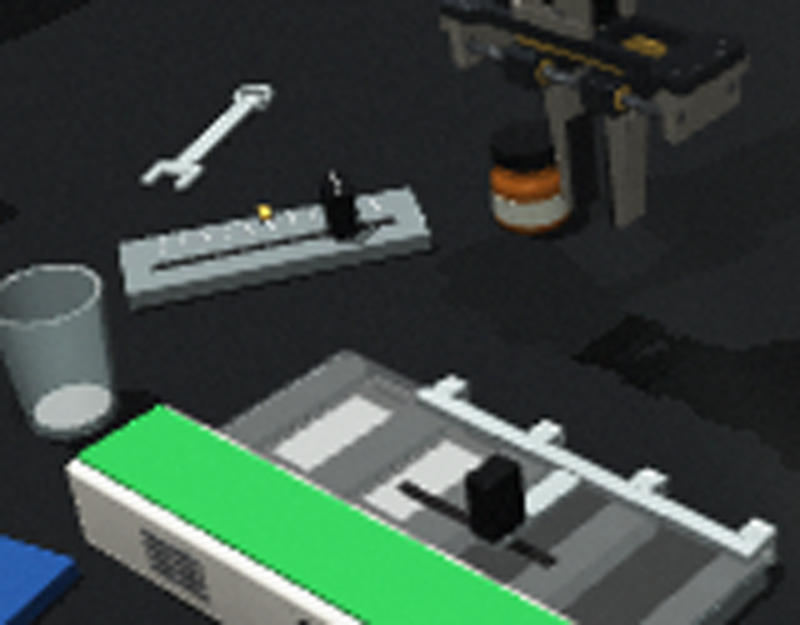

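View pics/t16.png

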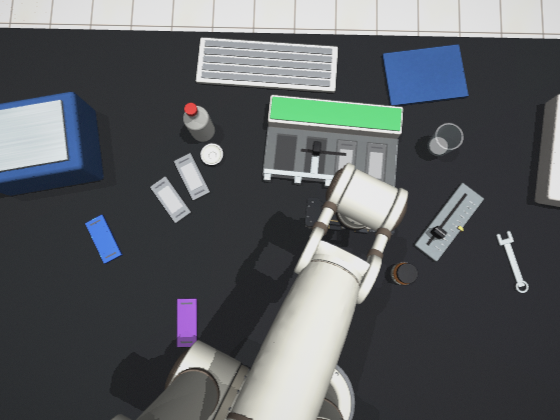

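Cassette C was knocked aside and now lies at (170,199), close to D at (191,176). A and B sit home in the right two bays. I'll take C near its outer end, where the finger passes beyond D's end.

Run:
```python
from h import *
grasp(498.8,371,37.7,off=43)
```

```text
grasp [464.8 344.7] yaw 127.7
t 25.65 pos [441.2 -72.6 199.5] yaw [-1.80e+02 -1.00e-01  8.59e+01] F [ 1.  -0.3  0.2] w 30.5
 rotvec deg [-2.000e-02 -1.000e-01 -4.176e+01] | shift cm now-axes [41.79 -0.59  4.92] | after-turn axes [31.58 27.39  4.85]
t 25.65 pos [441.2 -72.6 199.5] yaw [-1.80e+02 -1.00e-01  8.59e+01] F [ 1.  -0.3  0.2] w 30.5
 rotvec deg [-2.000e-02 -1.000e-01 -4.176e+01] | shift cm now-axes [41.78 -0.59 10.92] | after-turn axes [31.58 27.39 10.85]
```

Emit:
carry_out([
  [[4.6,-0.1,0,0,0,0,7],[4.6,-0.1,0.3,0,0,0,7],[4.6,-0.1,0.3,0,0,0,7],[4.6,-0.1,0.3,0,0,0,7],[4.6,-0.1,0.3,0,0,0,7]],
])

```text
time_s: 26.15
eef_pos: [0.4558, 0.1592, 0.1834]
ee_rot: [3.14, 0.001, 1.487]
force: [0.8, -1.3, 0.6]
gripper_width: 0.0691
```

Emit:
carry_out([
  [[4.6,0,0.3,0,0,0,6.2],[4.6,0,0.3,0,0,0,6.2],[4.6,0,0.3,0,0,0,6.2],[4,0,0.3,0,0,0,6.2],[0,0,0,0,0,-8.4,6.2]],
])

```text
time_s: 26.65
eef_pos: [0.4681, 0.3495, 0.1602]
ee_rot: [-3.136, 0.002, 1.641]
force: [-0.8, -0.8, 0.8]
gripper_width: 0.0617
```

Emit:
carry_out([
  [[0,0,0,0,0,-8.4,6.2],[0,0,0,0,0,-8.4,6.2],[0,0,0,0,0,-8.4,6.2],[0,0,0,0,0,-8.2,6.2],[0,0,0,0,0,0,6.2]],
])

```text
time_s: 27.15
eef_pos: [0.4654, 0.3519, 0.1478]
ee_rot: [-3.125, -0.005, 2.242]
force: [-0.6, 0.9, -0.4]
gripper_width: 0.0621
```

Emit:
carry_out([
  [[0,0,0,0,0,0,6.2],[0,0,0,0,0,0,6.2]],
])

```text
time_s: 27.35
eef_pos: [0.4648, 0.3518, 0.1452]
ee_rot: [-3.122, -0.006, 2.236]
force: [-0.2, -0.3, -0.4]
gripper_width: 0.0622
```

Run:
```python
from h import *
grasp(498.8,371,37.7,off=43); wc('w17')
```

```text
grasp [464.8 344.7] yaw 127.7
t 27.35 pos [464.8 351.8 145.2] yaw [-178.9   -0.3  128.1] F [-0.2 -0.3 -0.4] w 62.2
 rotvec deg [-1.14 -0.32  0.42] | shift cm now-axes [-0.55 -0.46 -0.57] | after-turn axes [-0.56 -0.44 -0.58]
t 27.35 pos [464.8 351.8 145.2] yaw [-178.9   -0.3  128.1] F [-0.2 -0.3 -0.4] w 62.2
 rotvec deg [-1.14 -0.32  0.42] | shift cm now-axes [-0.58 -0.34  5.42] | after-turn axes [-0.56 -0.44  5.42]
px [368. 277.] mm [449.2 435.4] [86.3 23.9] deg 64.1 corners [[420.0, 402.0], [441.0, 391.0], [479.0, 469.0], [457.0, 479.0]]
px [259. 262.] mm [496.  356.1] [102.8  72.8] deg 37.8 corners [[433.0, 353.0], [478.0, 296.0], [559.0, 359.0], [514.0, 416.0]]
px [434. 206.] mm [373.8 435. ] [41.8 70.6] deg 99.0 corners [[348.0, 467.0], [359.0, 397.0], [400.0, 403.0], [389.0, 473.0]]
px [137. 225.] mm [529.7 269.3] [134.  103.5] deg 88.7 corners [[476.0, 204.0], [580.0, 201.0], [583.0, 335.0], [479.0, 337.0]]
px [342. 105.] mm [364.4 331.5] [72.3 80.9] deg 104.1 corners [[319.0, 362.0], [339.0, 283.0], [409.0, 301.0], [390.0, 380.0]]
```

View pics/w17.png

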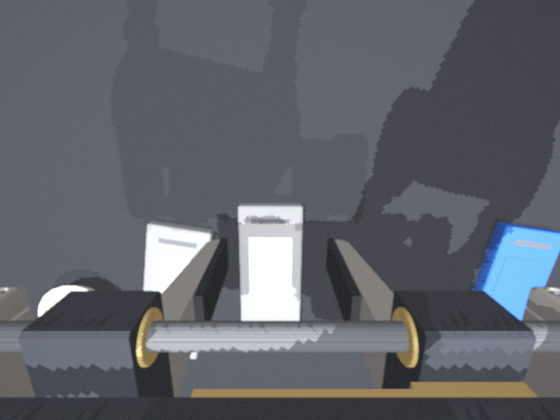

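Run:
```python
from h import *
c=load('w17')
P=onz(c,[(238,205),(302,205),(241,300),(301,300),(215,238)],.012)[:,:2]*1000; print(P.round(1))
e=(P[0]+P[1])/2; f=(P[2]+P[3])/2; d=(f-e)/np.linalg.norm(f-e); print('near end',e,'ang',np.degrees(np.arctan2(d[1],d[0])),'center',e+60*d)
u=np.array([np.cos(np.radians(37.7)),np.sin(np.radians(37.7))]); n=np.array([-u[1],u[0]])
q=P[4]-e; print('D corner along',q@u,'across',q@n)
grasp(*(e+60*d),37.7,off=48)
```

```text
[[464.9 315.1]
 [435.2 353.1]
 [528.9 364.8]
 [498.5 404. ]
 [497.3 316.6]]
near end [450.01779496 334.11640875] ang 38.30833659374152 center [497.09896599 371.31000141]
D corner along 26.729021078960617 across -42.74872259518553
grasp [459.1 342. ] yaw 127.7
t 27.4 pos [464.8 351.7 145.2] yaw [-178.8   -0.3  128.1] F [-0.   0.5  0.3] w 62.0
 rotvec deg [-1.15 -0.32  0.44] | shift cm now-axes [-0.42 -1.06 -0.56] | after-turn axes [-0.43 -1.04 -0.58]
t 27.4 pos [464.8 351.7 145.2] yaw [-178.8   -0.3  128.1] F [-0.   0.5  0.3] w 62.0
 rotvec deg [-1.15 -0.32  0.44] | shift cm now-axes [-0.45 -0.94  5.44] | after-turn axes [-0.43 -1.04  5.42]
```

Near-end geometry: D's corner is 27 mm along C and 18 mm from its side. Gripping 12 mm from C's end clears it.

Emit:
carry_out([
  [[-0.4,-1.0,0.3,-1.1,-0.3,0.4,6],[0,0,0,0,0,0,6],[0,0,0,0,0,0,6]],
])

```text
time_s: 27.7
eef_pos: [0.4597, 0.3425, 0.1422]
ee_rot: [3.141, -0.0, 2.225]
force: [0.4, 0.5, 0.0]
gripper_width: 0.0604
```

Run:
```python
from h import *
grasp(497.1,371.1,37.8,off=48)
```

```text
grasp [459.2 341.7] yaw 127.8
t 27.7 pos [459.7 342.5 142.2] yaw [180.   -0.  127.5] F [0.4 0.5 0. ] w 60.4
 rotvec deg [ 0.01 -0.02 -0.3 ] | shift cm now-axes [-0.03 -0.09 -0.88] | after-turn axes [-0.03 -0.09 -0.88]
t 27.7 pos [459.7 342.5 142.2] yaw [180.   -0.  127.5] F [0.4 0.5 0. ] w 60.4
 rotvec deg [ 0.01 -0.02 -0.3 ] | shift cm now-axes [-0.03 -0.09  5.12] | after-turn axes [-0.03 -0.09  5.12]
```

Emit:
carry_out([
  [[0,-0.1,1.5,0,0,0,6],[0,0,1.5,0,0,0,6],[0,0,0.8,0,0,0,6],[0,0,0,0,0,0,6]],
])

```text
time_s: 28.1
eef_pos: [0.4592, 0.3424, 0.1007]
ee_rot: [3.142, -0.001, 2.224]
force: [0.0, -0.2, 0.3]
gripper_width: 0.0599
```

Run:
```python
from h import *
grasp(497.1,371.1,37.8,off=48)
```

```text
grasp [459.2 341.7] yaw 127.8
t 28.1 pos [459.2 342.4 100.7] yaw [180.   -0.  127.4] F [ 0.  -0.2  0.3] w 59.9
 rotvec deg [ 0.   -0.04 -0.35] | shift cm now-axes [-0.05 -0.05 -5.03] | after-turn axes [-0.05 -0.05 -5.03]
t 28.1 pos [459.2 342.4 100.7] yaw [180.   -0.  127.4] F [ 0.  -0.2  0.3] w 59.9
 rotvec deg [ 0.   -0.04 -0.35] | shift cm now-axes [-0.05 -0.05  0.97] | after-turn axes [-0.05 -0.05  0.97]
```

Emit:
carry_out([
  [[0,0,0.7,0,0,-0.3,6],[0,0,0.2,0,0,0,6],[0,0,0,0,0,0,4.5],[0,0,0,0,0,0,4.5],[0,0,0,0,0,0,4.5]],
], squeeze=50)

```text
time_s: 28.6
eef_pos: [0.4593, 0.3425, 0.0906]
ee_rot: [-3.141, -0.001, 2.23]
force: [-0.1, 0.2, -1.1]
gripper_width: 0.0496
```

Emit:
carry_out([
  [[0,0,0,0,0,0,4.5],[0,0,0,0,0,0,4.5],[0,0,-2,0,0,0,4.5],[0,0,-2.2,0,0,0,4.5],[0,0,0,0,0,0,4.5]],
])

```text
time_s: 29.1
eef_pos: [0.4589, 0.3423, 0.1334]
ee_rot: [-3.14, -0.001, 2.23]
force: [1.4, 0.9, -0.6]
gripper_width: 0.0493
```

Run:
```python
from h import *
p=r2w(-155,40); go(*p,135,85.8); snap('wrist','w18')
```

```text
t 29.1 pos [458.9 342.3 133.4] yaw [-1.799e+02 -1.000e-01  1.278e+02] F [ 1.4  0.9 -0.6] w 49.3
 rotvec deg [-1.100e-01 -2.000e-02  4.197e+01] | shift cm now-axes [-22.74 -24.91  -0.14] | after-turn axes [-33.57  -3.3   -0.16]
```

View pics/w18.png

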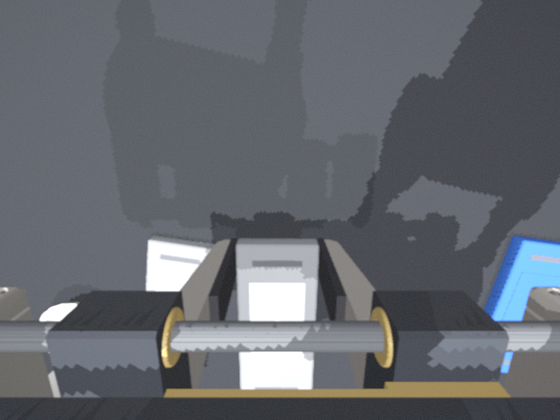

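C is held straight (278,265) and D hasn't moved. Rotating and carrying to the third bay.

Emit:
carry_out([
  [[0,0,0,0,0,8.4,4.5],[0,0,0,0,0,8.4,4.5],[0,0,0,0,0,8.4,4.5],[0,0,0,0,0,8.4,4.5],[0,0,0,0,0,8.4,4.5]],
])

```text
time_s: 29.65
eef_pos: [0.455, 0.3404, 0.1252]
ee_rot: [-3.13, 0.006, 1.478]
force: [0.7, -1.0, -0.8]
gripper_width: 0.0493
```

Emit:
carry_out([
  [[-3.7,-0.4,0,0,0,0,4.5],[-3.7,-0.4,0,0,0,0,4.5],[-3.7,-0.4,0,0,0,0,4.5],[-3.7,-0.4,0,0,0,0,4.5],[-3.7,-0.4,0,0,0,0,4.5]],
])

```text
time_s: 30.15
eef_pos: [0.4136, 0.1551, 0.1201]
ee_rot: [-3.125, 0.007, 1.48]
force: [-0.0, -0.9, -0.8]
gripper_width: 0.0493
```

Emit:
carry_out([
  [[-3.7,-0.4,0,0,0,0,4.5],[-3.7,-0.4,0,0,0,0,4.5],[-3.7,-0.4,0,0,0,0,4.5],[-3.5,0,0,0,0,0,4.5],[0,0,0,0,0,0,4.5]],
])

```text
time_s: 30.65
eef_pos: [0.3826, 0.0032, 0.1164]
ee_rot: [-3.118, 0.007, 1.477]
force: [-0.6, -0.5, -0.4]
gripper_width: 0.0489
```

Run:
```python
from h import *
p=r2w(-155,40); go(*p,92.5,85.8); snap('wrist','w19')
```

```text
t 30.65 pos [382.6   3.2 116.4] yaw [-178.7    0.4   84.6] F [-0.6 -0.5 -0.4] w 48.9
 rotvec deg [-1.34  0.4  -1.19] | shift cm now-axes [0.86 1.85 2.34] | after-turn axes [0.81 1.82 2.39]
```

View pics/w19.png

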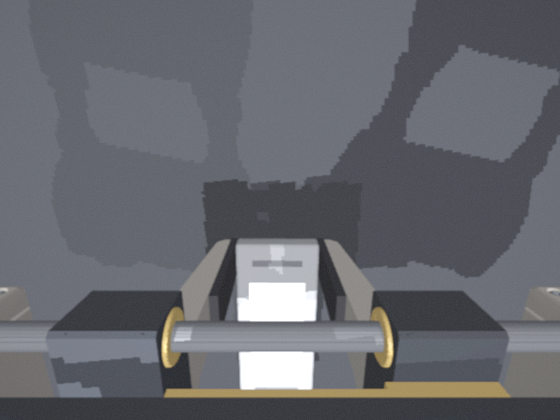

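Emit:
carry_out([
  [[0.8,0.5,0.8,-1.3,0.4,-1.2,4.5],[0,0.5,1,0,0,0,4.5],[0,0,0,0,0,0,4.5],[0,0,0,0,0,0,4.5]],
])

```text
time_s: 31.1
eef_pos: [0.3916, 0.0154, 0.0953]
ee_rot: [-3.136, -0.004, 1.5]
force: [0.9, 0.0, -0.8]
gripper_width: 0.0492
```

Run:
```python
from h import *
p=r2w(-155,40); go(*p,92.5,85.8)
```

```text
t 31.1 pos [391.6  15.4  95.3] yaw [-179.7   -0.2   86. ] F [ 0.9  0.  -0.8] w 49.2
 rotvec deg [-0.29 -0.22  0.17] | shift cm now-axes [-0.48  1.01  0.28] | after-turn axes [-0.47  1.01  0.28]
```

Emit:
carry_out([
  [[-0.5,0,0.2,-0.3,-0.2,0.2,4.5],[0,1,0.1,0,0,0,4.5],[0,1.3,0,0,0,0,4.5],[0,1.3,0,0,0,0,4.5],[0,0,0,0,0,0,4.5]],
])

```text
time_s: 31.6
eef_pos: [0.43, 0.0082, 0.0928]
ee_rot: [3.139, 0.0, 1.498]
force: [0.5, 0.1, -1.6]
gripper_width: 0.0493
```

Run:
```python
from h import *
p=r2w(-28,40); go(*p,92.5,85.8); snap('wrist','w20')
```

```text
t 31.6 pos [430.    8.2  92.8] yaw [179.8   0.   85.8] F [ 0.5  0.1 -1.6] w 49.3
 rotvec deg [0.16 0.02 0.03] | shift cm now-axes [-0.04  9.83  0.06] | after-turn axes [-0.03  9.83  0.03]
```

View pics/w20.png

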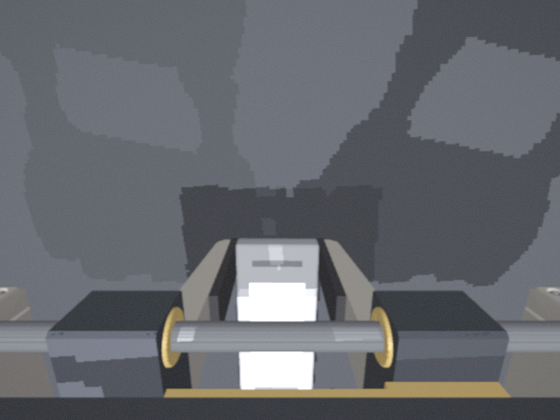

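Emit:
carry_out([
  [[0,1.3,0,0.2,0,0,4.5],[0,1.5,0,0,0,0,4.5],[0,1,0,0,0,0,4.5],[0,0,0,0,0,0,4.5]],
])

```text
time_s: 32.05
eef_pos: [0.4664, 0.006, 0.0919]
ee_rot: [-3.137, -0.0, 1.498]
force: [0.2, 0.3, -0.5]
gripper_width: 0.0489
```

Run:
```python
from h import *
p=r2w(-28,40); go(*p,92.5,85.8)
```

```text
t 32.05 pos [466.4   6.   91.9] yaw [-179.7   -0.    85.8] F [ 0.2  0.3 -0.5] w 48.9
 rotvec deg [-0.28 -0.02  0.03] | shift cm now-axes [-0.08  6.18 -0.09] | after-turn axes [-0.08  6.18 -0.06]
```

Emit:
carry_out([
  [[-0.1,1.3,0,-0.3,0,0,4.5],[0,1.5,0,0,0,0,4.5],[0,1.5,0,0,0,0,4.5],[0,1.2,0,0,0,0,4.5],[0,0,0,0,0,0,4.5]],
])

```text
time_s: 32.55
eef_pos: [0.5189, 0.0016, 0.0907]
ee_rot: [-3.136, -0.001, 1.498]
force: [-0.3, -0.1, -1.1]
gripper_width: 0.0488
```

Run:
```python
from h import *
p=r2w(-28,40); go(*p,92.5,85.8); snap('scene','s21'); crop('s21',125,150,285,275,5,'s21c')
```

```text
t 32.55 pos [518.9   1.6  90.7] yaw [-1.797e+02 -1.000e-01  8.590e+01] F [-0.3 -0.1 -1.1] w 48.8
 rotvec deg [-0.3  -0.06  0.05] | shift cm now-axes [-0.03  0.91 -0.18] | after-turn axes [-0.03  0.91 -0.18]
```

View pics/s21c.png

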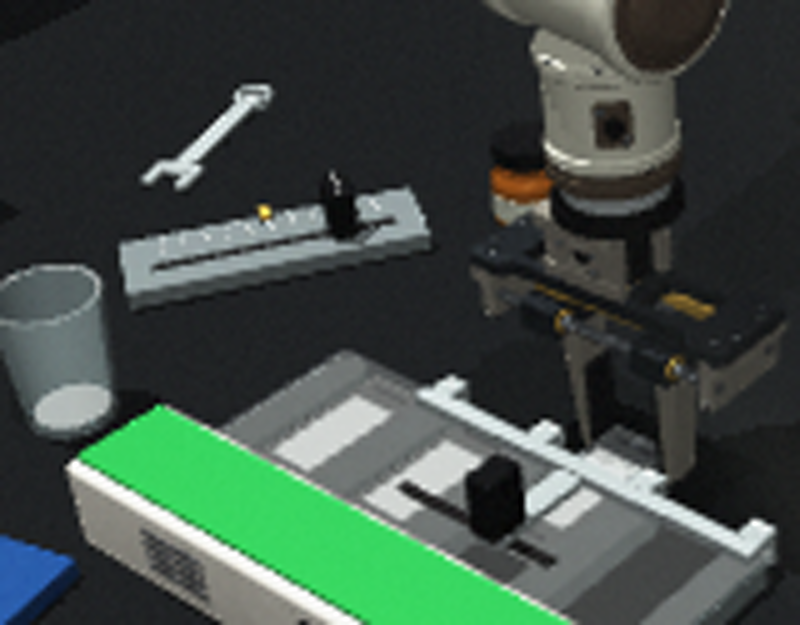

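C is well inside the third bay. Same push routine.

Emit:
carry_out([
  [[0,0,0,0,0,0,6.2],[0,0,0,0,0,0,6.2],[0,-2,-0.1,0,0,0,6.2],[0,-2,0,0,0,0,6.2],[0,-0.6,0,0,0,0,6.2]],
])

```text
time_s: 33.1
eef_pos: [0.4684, 0.0057, 0.0917]
ee_rot: [-3.133, -0.001, 1.499]
force: [-0.3, -0.8, 0.4]
gripper_width: 0.0619
```

Emit:
carry_out([
  [[0,0,0,0,0,0,0],[0,0,0,0,0,0,0],[0,0,0,0,0,0,0],[0,0,0,0,0,0,0],[0,0,0,0,0,0,0]],
])

```text
time_s: 33.6
eef_pos: [0.4697, 0.0054, 0.0923]
ee_rot: [-3.136, -0.001, 1.498]
force: [-0.5, -0.2, 0.7]
gripper_width: 0.0239
```

Emit:
carry_out([
  [[0,0,0,0,0,0,0],[0,0,0,0,0,0,0]],
])

```text
time_s: 33.8
eef_pos: [0.4702, 0.0053, 0.0924]
ee_rot: [-3.136, -0.001, 1.498]
force: [-0.1, 0.0, -0.2]
gripper_width: 0.0078
```

Run:
```python
from h import *
p=r2w(-10,40); go(*p,91,85.8)
```

```text
t 33.8 pos [470.2   5.3  92.4] yaw [-1.797e+02 -1.000e-01  8.590e+01] F [-0.1  0.  -0.2] w 7.8
 rotvec deg [-0.32 -0.06  0.05] | shift cm now-axes [-0.04  7.6   0.09] | after-turn axes [-0.04  7.6   0.14]
```

Emit:
carry_out([
  [[0,1.3,0.1,0,0,0,0],[0,1.7,0,0,0,0,0],[0,1.7,0,0,0,0,0],[0,1.3,0,0,0,0,0],[0,0.8,0,0,0,0,0]],
])

```text
time_s: 34.3
eef_pos: [0.5384, 0.0007, 0.0899]
ee_rot: [-3.131, -0.002, 1.498]
force: [-0.8, 0.6, 1.4]
gripper_width: 0.0007
```

Run:
```python
from h import *
p=r2w(-10,40); go(*p,91,85.8)
```

```text
t 34.3 pos [538.4   0.7  89.9] yaw [-1.794e+02 -1.000e-01  8.590e+01] F [-0.8  0.6  1.4] w 0.7
 rotvec deg [-0.59 -0.09  0.06] | shift cm now-axes [-0.08  0.76 -0.12] | after-turn axes [-0.08  0.76 -0.11]
```

Emit:
carry_out([
  [[-0.1,0.5,-0.1,-0.6,0,0,0],[0,0.4,0,0,0,0,0],[0,0,0,0,0,0,0]],
])

```text
time_s: 34.6
eef_pos: [0.547, -0.001, 0.0903]
ee_rot: [-3.139, -0.002, 1.499]
force: [-0.6, -0.1, 0.2]
gripper_width: 0.0004
```

Emit:
carry_out([
  [[0,0.3,0,0,0,0,0],[0,0.3,0,0,0,0,0]],
])

```text
time_s: 34.8
eef_pos: [0.5483, -0.0009, 0.0893]
ee_rot: [-3.126, -0.002, 1.5]
force: [-10.7, 0.2, 7.9]
gripper_width: 0.0002
```

Emit:
carry_out([
  [[0,0.3,0,0,0,0,0],[0,0.3,0,0,0,0,0]],
])

```text
time_s: 35.0
eef_pos: [0.5495, -0.0008, 0.0886]
ee_rot: [-3.111, -0.002, 1.501]
force: [-12.4, -0.9, 13.7]
gripper_width: 0.0003
```

Run:
```python
from h import *
p=r2w(-10,40); go(*p,91,85.8)
```

```text
t 35.0 pos [549.5  -0.8  88.6] yaw [-1.783e+02 -1.000e-01  8.600e+01] F [-12.4  -0.9  13.7] w 0.3
 rotvec deg [-1.74 -0.11  0.21] | shift cm now-axes [-0.01 -0.36 -0.23] | after-turn axes [-0.01 -0.35 -0.24]
```

Same stop position and force as before. Backing off and going for D.

Emit:
carry_out([
  [[0,-1.5,0,-1.7,0,0,0],[0,-2.5,-1,0,0,0,0],[0,-3,-4,0,0,0,3],[0,-3,-4,0,0,0,6],[0,0,-2,0,0,0,7]],
])

```text
time_s: 35.5
eef_pos: [0.4438, 0.0067, 0.1984]
ee_rot: [-3.136, -0.003, 1.501]
force: [1.6, 0.1, -0.7]
gripper_width: 0.0224
```

Run:
```python
from h import *
o=cassettes('t22'); 
for k in o: grasp(*k,off=30)
```

```text
px (191.3000030517578, 176.1000213623047) mm [561.9 318. ] [ 50.8 118.2] deg 28.7
grasp [535.6 303.6] yaw 118.671074
t 35.55 pos [446.7   6.1 201.5] yaw [ 1.799e+02 -1.000e-01  8.600e+01] F [2.  0.7 1.6] w 26.3
 rotvec deg [  0.09  -0.1  -32.69] | shift cm now-axes [30.29  6.78  5.12] | after-turn axes [21.84 22.07  5.05]
t 35.55 pos [446.7   6.1 201.5] yaw [ 1.799e+02 -1.000e-01  8.600e+01] F [2.  0.7 1.6] w 26.3
 rotvec deg [  0.09  -0.1  -32.69] | shift cm now-axes [30.28  6.77 11.12] | after-turn axes [21.84 22.07 11.05]
```

View pics/t22.png

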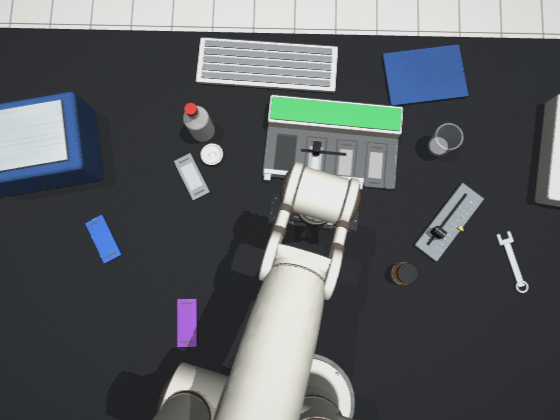

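Emit:
carry_out([
  [[4.3,1,0,0,0,0,7],[4.3,1,0.2,0,0,0,7],[4.3,1,0.2,0,0,0,7],[4.3,1,0.2,0,0,0,7],[4.3,1,0.2,0,0,0,7]],
])

```text
time_s: 36.05
eef_pos: [0.5176, 0.219, 0.1947]
ee_rot: [3.128, -0.001, 1.489]
force: [1.4, -0.7, 0.3]
gripper_width: 0.0663
```

Emit:
carry_out([
  [[4.3,1,0.2,0,0,0,7],[3.5,0.6,0.2,0,0,0,7],[0,0,0,0,0,-8.2,7],[0,0,0,0,0,-8.2,7],[0,0,0,0,0,-8.2,7]],
])

```text
time_s: 36.55
eef_pos: [0.5414, 0.3059, 0.1841]
ee_rot: [3.128, 0.003, 1.939]
force: [-1.2, 1.0, -0.6]
gripper_width: 0.0705
```

Emit:
carry_out([
  [[0,0,0,0,0,-8.1,6.8],[0,0,0,0,0,0,6.8],[0,0,0,0,0,0,6.8]],
])

```text
time_s: 36.85
eef_pos: [0.5415, 0.3065, 0.1805]
ee_rot: [3.13, 0.005, 2.085]
force: [-0.4, 0.1, -0.0]
gripper_width: 0.0681
```

Run:
```python
from h import *
grasp(561.9,318,28.7,off=30); snap('wrist','w23')
```

```text
grasp [535.6 303.6] yaw 118.7
t 36.85 pos [541.5 306.5 180.5] yaw [179.3   0.3 119.4] F [-0.4  0.1 -0. ] w 68.1
 rotvec deg [0.66 0.27 0.74] | shift cm now-axes [ 0.05 -0.69  2.94] | after-turn axes [ 0.03 -0.65  2.95]
t 36.85 pos [541.5 306.5 180.5] yaw [179.3   0.3 119.4] F [-0.4  0.1 -0. ] w 68.1
 rotvec deg [0.66 0.27 0.74] | shift cm now-axes [ 0.08 -0.76  8.94] | after-turn axes [ 0.03 -0.65  8.95]
```

View pics/w23.png

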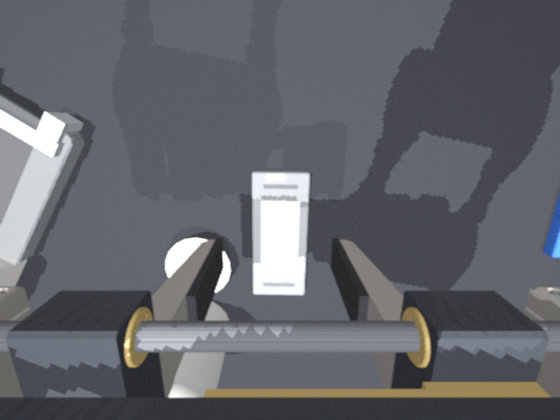

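Run:
```python
from h import *
c=load('w23')
P=onz(c,[(252,172.5),(309,172.5),(254,294),(305,294)],.012)[:,:2]*1000
e=(P[0]+P[1])/2; f=(P[2]+P[3])/2; d=(f-e)/np.linalg.norm(f-e); print(np.linalg.norm(f-e),np.linalg.norm(P[0]-P[1]),(e+f)/2,np.degrees(np.arctan2(d[1],d[0])))
k=(e+f)/2; grasp(*((k+[561.9,318])/2),28.5,off=30)
```

```text
118.3614311735295 48.379397347813146 [560.1868872  318.65822872] 29.124652674748663
grasp [534.7 304. ] yaw 118.5
t 36.9 pos [541.3 306.4 180.4] yaw [179.4   0.3 119.5] F [-0.1 -0.1 -0.5] w 67.6
 rotvec deg [0.65 0.27 0.95] | shift cm now-axes [ 0.13 -0.73  2.93] | after-turn axes [ 0.11 -0.7   2.94]
t 36.9 pos [541.3 306.4 180.4] yaw [179.4   0.3 119.5] F [-0.1 -0.1 -0.5] w 67.6
 rotvec deg [0.65 0.27 0.95] | shift cm now-axes [ 0.16 -0.8   8.93] | after-turn axes [ 0.11 -0.7   8.94]
```

D is at (280,233) in the wrist view, and the top and wrist measurements agree to 2 mm. The dish (198,268) is clear of the left finger. Lowering in two stages.

Emit:
carry_out([
  [[0.1,-0.7,0.5,0.6,0.3,0.9,6.4],[0,0,2,0,0,0,6.4],[0,0,2,0,0,0,6.4],[0,0,1.5,0,0,0,6.4],[0,0,0,0,0,0,6.4]],
])

```text
time_s: 37.4
eef_pos: [0.5338, 0.3031, 0.1175]
ee_rot: [-3.141, -0.002, 2.057]
force: [-1.3, -0.8, -0.8]
gripper_width: 0.0642
```

Run:
```python
from h import *
grasp(561,318.3,28.7,off=30)
```

```text
grasp [534.7 303.9] yaw 118.7
t 37.4 pos [533.8 303.1 117.5] yaw [-1.800e+02 -1.000e-01  1.179e+02] F [-1.3 -0.8 -0.8] w 64.2
 rotvec deg [-0.01 -0.09 -0.82] | shift cm now-axes [ 0.03  0.12 -3.35] | after-turn axes [ 0.03  0.12 -3.35]
t 37.4 pos [533.8 303.1 117.5] yaw [-1.800e+02 -1.000e-01  1.179e+02] F [-1.3 -0.8 -0.8] w 64.2
 rotvec deg [-0.01 -0.09 -0.82] | shift cm now-axes [0.02 0.12 2.65] | after-turn axes [0.03 0.12 2.65]
```

Emit:
carry_out([
  [[0,0.1,1.2,0,0,-0.8,6.4],[0,0,1.1,0,0,0,6.4],[0,0,0.2,0,0,0,6.4],[0,0,0,0,0,0,4.5],[0,0,0,0,0,0,4.5]],
])

```text
time_s: 37.9
eef_pos: [0.5355, 0.3039, 0.0918]
ee_rot: [3.14, -0.001, 2.071]
force: [-0.6, 0.5, -0.2]
gripper_width: 0.0501
```

Emit:
carry_out([
  [[0,0,0,0,0,0,4.5],[0,0,0,0,0,0,4.5],[0,0,0,0,0,0,4.5]],
])

```text
time_s: 38.2
eef_pos: [0.536, 0.3041, 0.0927]
ee_rot: [3.139, -0.001, 2.071]
force: [0.0, 0.0, -1.0]
gripper_width: 0.0488
```

Emit:
carry_out([
  [[0,0,-2,0,0,0,4.5],[0,0,-2.2,0,0,0,4.5],[0,0,0,0,0,0,4.5]],
])

```text
time_s: 38.5
eef_pos: [0.5354, 0.3038, 0.1353]
ee_rot: [3.14, -0.001, 2.071]
force: [1.4, -0.4, -0.5]
gripper_width: 0.0495
```

Run:
```python
from h import *
p=r2w(-135,120); go(*p,135,85.8); snap('wrist','w24')
```

```text
t 38.5 pos [535.4 303.8 135.3] yaw [ 1.799e+02 -1.000e-01  1.186e+02] F [ 1.4 -0.4 -0.5] w 49.5
 rotvec deg [ 0.07 -0.1  32.84] | shift cm now-axes [-13.72 -19.83  -0.02] | after-turn axes [-22.29  -9.22   0.03]
```

View pics/w24.png

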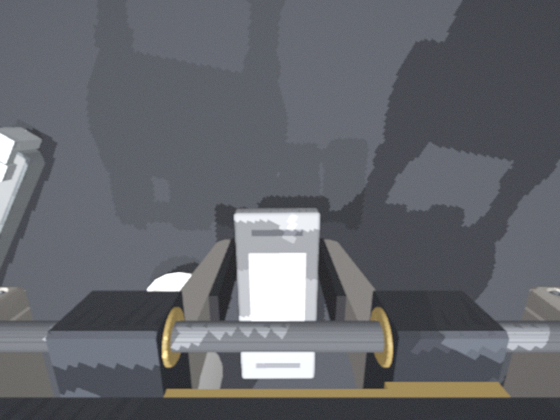

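D is held straight at (278,265). Backing away first, then rotating.

Emit:
carry_out([
  [[-2.7,-3.9,0,0,0,0,4.5],[-2.7,-3.9,0,0,0,0,4.5],[-2.7,-3.9,0,0,0,0,4.5],[-2.7,-3.9,0,0,0,0,4.5],[-2.7,-3.9,0,0,0,0,4.5]],
])

```text
time_s: 39.05
eef_pos: [0.4244, 0.0887, 0.1276]
ee_rot: [-3.139, -0.003, 2.079]
force: [0.7, -0.6, -0.5]
gripper_width: 0.0491
```

Emit:
carry_out([
  [[0,0,0,0,0,8.2,4.5],[0,0,0,0,0,8.2,4.5],[0,0,0,0,0,8.2,4.5],[0,0,0,0,0,8.2,4.5],[0,0,0,0,0,0,4.5]],
])

```text
time_s: 39.55
eef_pos: [0.4168, 0.0835, 0.1211]
ee_rot: [-3.125, 0.0, 1.479]
force: [-0.8, -0.1, -1.0]
gripper_width: 0.0496
```

Run:
```python
from h import *
p=r2w(-135,120); go(*p,94,85.8); snap('wrist','w25')
```

```text
t 39.55 pos [416.8  83.5 121.1] yaw [-179.1    0.    84.7] F [-0.8 -0.1 -1. ] w 49.6
 rotvec deg [-0.94 -0.01 -1.06] | shift cm now-axes [0.57 1.03 2.69] | after-turn axes [0.55 0.99 2.71]
```

View pics/w25.png

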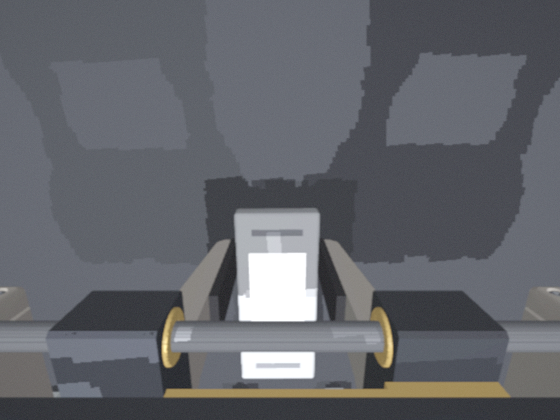

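Emit:
carry_out([
  [[0.6,0,0.9,-0.9,0,-1.1,4.5],[0,0,1.2,0,0,0,4.5],[0,0,0.2,0,0,0,4.5],[0,0,0,0,0,0,4.5]],
])

```text
time_s: 40.0
eef_pos: [0.4165, 0.09, 0.0961]
ee_rot: [-3.14, -0.0, 1.515]
force: [-1.3, -0.0, -1.0]
gripper_width: 0.0493
```

Run:
```python
from h import *
p=r2w(-135,120); go(*p,94,85.8)
```

```text
t 40.0 pos [416.5  90.   96.1] yaw [-179.9   -0.    86.8] F [-1.3 -0.  -1. ] w 49.3
 rotvec deg [-0.11 -0.01  1.02] | shift cm now-axes [-0.11  1.07  0.21] | after-turn axes [-0.1   1.07  0.21]
```

Emit:
carry_out([
  [[-0.1,0.6,0.1,0,0,1,4.5],[0,1.3,0.1,0,0,0,4.5],[0,1.3,0,0,0,0,4.5],[0,1,0,0,0,0,4.5],[0,0,0,0,0,0,4.5]],
])

```text
time_s: 40.5
eef_pos: [0.4623, 0.0855, 0.0955]
ee_rot: [3.14, -0.0, 1.498]
force: [0.6, -0.0, -0.9]
gripper_width: 0.0491
```

Run:
```python
from h import *
p=r2w(-28,120); go(*p,93.5,85.8)
```

```text
t 40.5 pos [462.3  85.5  95.5] yaw [179.9  -0.   85.8] F [ 0.6 -0.  -0.9] w 49.1
 rotvec deg [ 0.08 -0.    0.04] | shift cm now-axes [0.02 7.17 0.21] | after-turn axes [0.02 7.17 0.2 ]
```

Emit:
carry_out([
  [[0,0.4,0.2,0,0,0,4.5],[0,0.6,0.1,0,0,0,4.5],[0,1,0,0,0,0,4.5],[0,1,0,0,0,0,4.5],[0,0,0,0,0,0,4.5]],
])

```text
time_s: 41.0
eef_pos: [0.4943, 0.0831, 0.0924]
ee_rot: [3.14, -0.0, 1.498]
force: [-0.4, -0.4, -0.5]
gripper_width: 0.0491
```

Run:
```python
from h import *
p=r2w(-28,120); go(*p,93.5,85.8)
```

```text
t 41.0 pos [494.3  83.1  92.4] yaw [179.9  -0.   85.8] F [-0.4 -0.4 -0.5] w 49.1
 rotvec deg [ 0.07 -0.    0.04] | shift cm now-axes [ 0.02  3.97 -0.1 ] | after-turn axes [ 0.02  3.97 -0.11]
```

Emit:
carry_out([
  [[0,1,-0.1,0,0,0,4.5],[0,1.2,0,0,0,0,4.5],[0,1,0,0,0,0,4.5],[0,0,0,0,0,0,4.5]],
])

```text
time_s: 41.4
eef_pos: [0.5273, 0.0808, 0.093]
ee_rot: [-3.141, -0.0, 1.499]
force: [-0.8, -0.3, -0.5]
gripper_width: 0.0493
```

Run:
```python
from h import *
p=r2w(-28,120); go(*p,93.5,85.8); snap('scene','s26'); crop('s26',125,150,285,275,5,'s26c')
```

```text
t 41.4 pos [527.3  80.8  93. ] yaw [-180.    -0.    85.9] F [-0.8 -0.3 -0.5] w 49.3
 rotvec deg [-0.03 -0.    0.06] | shift cm now-axes [ 0.01  0.66 -0.05] | after-turn axes [ 0.01  0.66 -0.05]
```

View pics/s26c.png

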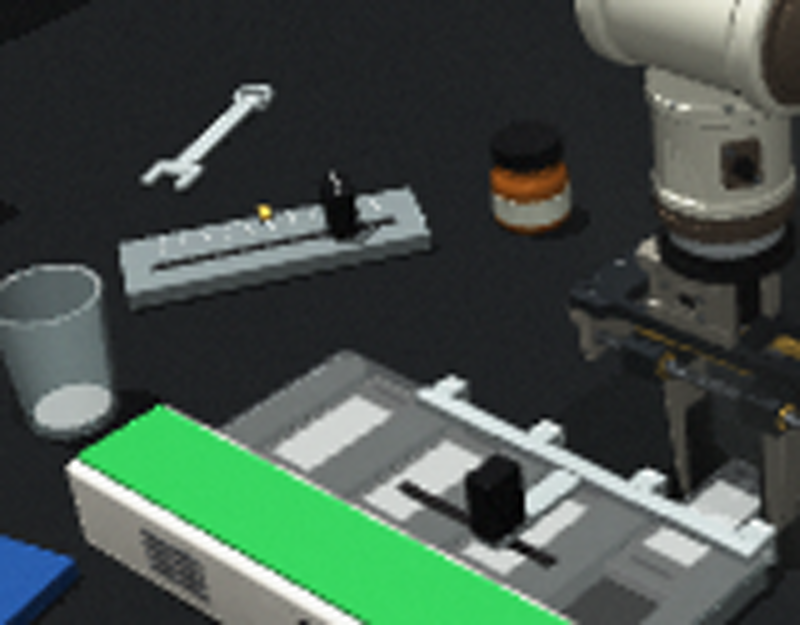

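D is inside the leftmost bay (crop (680,545)). Pushing it home.

Emit:
carry_out([
  [[0,0,0,0,0,0,6.2],[0,0,0,0,0,0,6.2],[0,-2.3,0,0,0,0,6.2],[0,-2.4,0,0,0,0,6.2],[0,-1.5,0,0,0,0,6.2]],
])

```text
time_s: 41.95
eef_pos: [0.4633, 0.0854, 0.0933]
ee_rot: [-3.141, 0.0, 1.499]
force: [1.0, -0.3, 0.5]
gripper_width: 0.0619
```

Emit:
carry_out([
  [[0,0,0.1,0,0,0,0],[0,0,0,0,0,0,0],[0,0,0,0,0,0,0],[0,0,0,0,0,0,0],[0,0,0,0,0,0,0]],
])

```text
time_s: 42.45
eef_pos: [0.4635, 0.0855, 0.0926]
ee_rot: [3.141, -0.0, 1.499]
force: [0.4, 0.1, 0.5]
gripper_width: 0.024
```

Emit:
carry_out([
  [[0,0,0,0,0,0,0],[0,0,0,0,0,0,0]],
])

```text
time_s: 42.65
eef_pos: [0.4643, 0.0854, 0.0928]
ee_rot: [3.14, -0.0, 1.499]
force: [-1.0, -0.5, 0.8]
gripper_width: 0.0082
```

Run:
```python
from h import *
p=r2w(-10,120); go(*p,91,85.8)
```

```text
t 42.65 pos [464.3  85.4  92.8] yaw [179.9  -0.   85.9] F [-1.  -0.5  0.8] w 8.2
 rotvec deg [ 0.09 -0.    0.06] | shift cm now-axes [0.01 8.77 0.19] | after-turn axes [0.02 8.77 0.18]
```

Emit:
carry_out([
  [[0,1.4,0.1,0,0,0,0],[0,2,0,0,0,0,0],[0,2,0,0,0,0,0],[0,1.6,0,0,0,0,0],[0,0.8,0,0,0,0,0]],
])

```text
time_s: 43.15
eef_pos: [0.5428, 0.0799, 0.0906]
ee_rot: [-3.138, -0.0, 1.499]
force: [-1.8, -0.0, 0.4]
gripper_width: 0.0007
```

Run:
```python
from h import *
p=r2w(-10,120); go(*p,91,85.8)
```

```text
t 43.15 pos [542.8  79.9  90.6] yaw [-179.8   -0.    85.9] F [-1.8 -0.   0.4] w 0.7
 rotvec deg [-0.19 -0.    0.08] | shift cm now-axes [-0.01  0.91 -0.04] | after-turn axes [-0.01  0.91 -0.04]
```

Emit:
carry_out([
  [[0,0.5,-0.1,-0.2,0,0,0],[0,0.4,0,0,0,0,0],[0,0,0,0,0,0,0]],
])

```text
time_s: 43.45
eef_pos: [0.5521, 0.0792, 0.0913]
ee_rot: [-3.141, -0.0, 1.499]
force: [0.5, -0.9, 0.0]
gripper_width: 0.0002
```

Emit:
carry_out([
  [[0,0.3,0,0,0,0,0],[0,0.3,0,0,0,0,0]],
])

```text
time_s: 43.65
eef_pos: [0.5541, 0.0793, 0.0904]
ee_rot: [-3.13, 0.0, 1.5]
force: [-9.8, -0.5, 8.5]
gripper_width: 0.0005
```

Emit:
carry_out([
  [[0,0.3,0,0,0,0,0],[0,0.3,0,0,0,0,0]],
])

```text
time_s: 43.85
eef_pos: [0.5551, 0.0794, 0.0893]
ee_rot: [-3.116, 0.001, 1.501]
force: [-8.4, 0.6, 7.0]
gripper_width: 0.0005
```

Run:
```python
from h import *
p=r2w(-10,120); go(*p,91,85.8)
```

```text
t 43.85 pos [555.1  79.4  89.3] yaw [-1.785e+02  1.000e-01  8.600e+01] F [-8.4  0.6  7. ] w 0.5
 rotvec deg [-1.48  0.06  0.18] | shift cm now-axes [-0.05 -0.33 -0.16] | after-turn axes [-0.06 -0.33 -0.17]
```

All four stopped at the same push depth. Backing up for an overall check from the wrist camera.

Emit:
carry_out([
  [[0,-1.5,0,-1.5,0,0,0],[0,-2.5,-1,0,0,0,0],[-2,-2,-4.5,0,0,0,3],[-4,-1,-4.5,0,0,0,6],[-4,0,-4.5,0,0,0,6]],
])

```text
time_s: 44.35
eef_pos: [0.4749, -0.0004, 0.2156]
ee_rot: [-3.128, -0.001, 1.507]
force: [1.7, -0.2, -0.0]
gripper_width: 0.0222
```

Emit:
carry_out([
  [[-2,3,-3,0,0,0,6],[0,3,-2,0,0,0,6],[0,3,-1,0,0,0,6],[0,0,0,0,0,0,6],[0,0,0,0,0,0,6]],
])

```text
time_s: 44.85
eef_pos: [0.5665, -0.0314, 0.2838]
ee_rot: [-3.14, 0.003, 1.502]
force: [-1.1, -0.1, -0.3]
gripper_width: 0.0595
```

Run:
```python
from h import *
p=r2w(79,40); go(*p,190,85.8)
c=snap('wrist','w27'); im=c['frame'].copy()
for y in(-120,-40,40,120):
    for dy in(-25,25):
        q=proj(c,[[*r2w(0,y+dy)/1000,.012]])[0]; cv2.circle(im,tuple(int(round(v)) for v in q),1,(255,0,0),-1)
cv2.imwrite('pics/w27o.png',cv2.resize(im[...,::-1],None,fx=1.42,fy=1.42,interpolation=cv2.INTER_CUBIC))
```

```text
t 44.85 pos [566.5 -31.4 283.8] yaw [-179.9    0.2   86.1] F [-1.1 -0.1 -0.3] w 59.5
 rotvec deg [-0.11  0.15  0.25] | shift cm now-axes [2.91 6.66 9.36] | after-turn axes [2.91 6.63 9.38]
```

View pics/w27o.png

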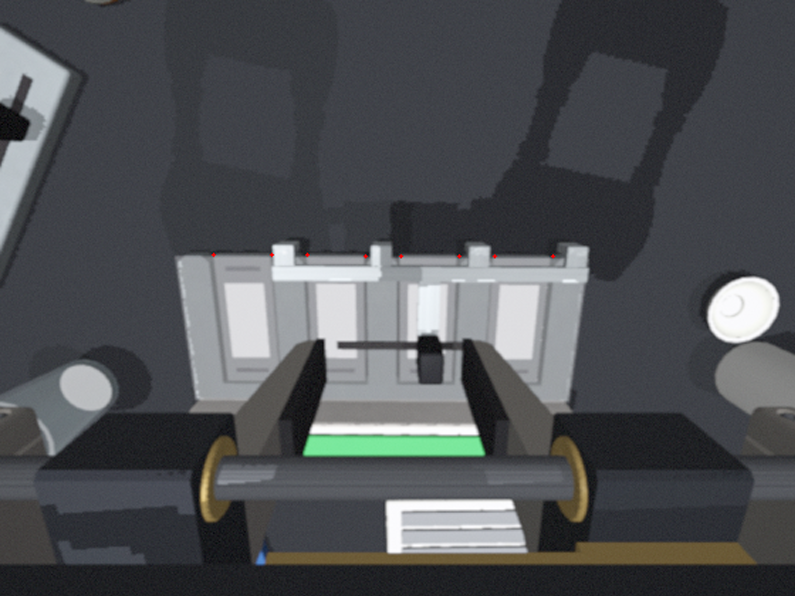

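All four cassettes are flush with the mouth line (red points), each centred in its bay. Now the comb.

Emit:
carry_out([
  [[1.4,3.3,3,0,0,0,6],[1.4,3.2,3,0,0,0,6],[0,0,2.5,0,0,0,6],[0,0,0,0,0,0,6],[0,0,0,0,0,0,6]],
])

```text
time_s: 45.4
eef_pos: [0.6297, -0.0058, 0.1945]
ee_rot: [-3.135, 0.003, 1.503]
force: [-0.2, -0.2, 0.7]
gripper_width: 0.0597
```

Run:
```python
from h import *
p=r2w(79,40); go(*p,126,85.8)
```

```text
t 45.4 pos [629.7  -5.8 194.5] yaw [-179.6    0.2   86.1] F [-0.2 -0.2  0.7] w 59.7
 rotvec deg [-0.38  0.16  0.3 ] | shift cm now-axes [-0.08  0.56  6.85] | after-turn axes [-0.1   0.51  6.85]
```

Emit:
carry_out([
  [[0,0.5,1,0,0,0,6],[0,0,1.5,0,0,0,6],[0,0,1.5,0,0,0,6],[0,0,1.3,0,0,0,6],[0,0,0,0,0,0,6]],
])

```text
time_s: 45.9
eef_pos: [0.6344, -0.007, 0.1409]
ee_rot: [-3.139, 0.003, 1.502]
force: [0.7, -0.6, -0.4]
gripper_width: 0.0602
```

Run:
```python
from h import *
p=r2w(79,40); go(*p,126,85.8)
```

```text
t 45.9 pos [634.4  -7.  140.9] yaw [-179.9    0.2   86.1] F [ 0.7 -0.6 -0.4] w 60.2
 rotvec deg [-0.14  0.2   0.25] | shift cm now-axes [-0.01  0.03  1.49] | after-turn axes [-0.02  0.03  1.49]
```

Emit:
carry_out([
  [[0,0,0.8,0,0.2,0.2,6],[0,0,0.6,0,0,0,6],[0,0,0,0,0,0,1.5],[0,0,0,0,0,0,1.5],[0,0,0,0,0,0,1.5]],
], squeeze=25)

```text
time_s: 46.4
eef_pos: [0.6348, -0.0073, 0.1262]
ee_rot: [-3.14, -0.0, 1.498]
force: [0.0, 0.6, 0.6]
gripper_width: 0.0381
```

Emit:
carry_out([
  [[0,0,0,0,0,0,1.5],[0,0,0,0,0,0,1.5],[0,0,0,0,0,0,1.5]],
])

```text
time_s: 46.7
eef_pos: [0.6354, -0.0074, 0.1271]
ee_rot: [3.141, 0.0, 1.498]
force: [-0.6, -0.9, -2.1]
gripper_width: 0.0198
```

Emit:
carry_out([
  [[-1,0,0,0,0,0,1.5],[-1,0,0,0,0,0,1.5],[-1,0,0,0,0,0,1.5],[-0.5,0,0,0,0,0,1.5],[0,0,0,0,0,0,1.5]],
])

```text
time_s: 47.2
eef_pos: [0.6325, -0.0448, 0.1271]
ee_rot: [3.141, -0.002, 1.497]
force: [0.5, 2.3, -0.8]
gripper_width: 0.0198
```

Run:
```python
from h import *
p=r2w(79,0); go(*p,126,85.8)
```

```text
t 47.2 pos [632.5 -44.8 127.1] yaw [ 1.80e+02 -1.00e-01  8.58e+01] F [ 0.5  2.3 -0.8] w 19.8
 rotvec deg [ 0.02 -0.09 -0.03] | shift cm now-axes [-0.23 -0.06  0.11] | after-turn axes [-0.23 -0.06  0.11]
```

Emit:
carry_out([
  [[-0.3,0,0,0,0,0,1.5],[-0.2,0,0,0,0,0,1.5],[-0.2,0,0,0,0,0,1.5]],
])

```text
time_s: 47.5
eef_pos: [0.6323, -0.0482, 0.1271]
ee_rot: [3.141, -0.01, 1.497]
force: [1.9, 8.6, 0.3]
gripper_width: 0.0203
```

Run:
```python
from h import *
p=r2w(79,0); go(*p,126,85.8)
```

```text
t 47.5 pos [632.3 -48.2 127.1] yaw [180.   -0.6  85.8] F [1.9 8.6 0.3] w 20.3
 rotvec deg [ 0.04 -0.56 -0.04] | shift cm now-axes [ 0.1  -0.06  0.11] | after-turn axes [ 0.1  -0.06  0.11]
```

At the lower end stop (8.6 N back). Releasing, rising and checking.

Emit:
carry_out([
  [[0,0,0,0,0,0,4],[0,0,0,0,0,0,5],[0,0,0,0,0,0,5],[0,0,-3,0,0,0,5],[0,0,-4,0,0,0,5]],
])

```text
time_s: 48.0
eef_pos: [0.6284, -0.0489, 0.1919]
ee_rot: [-3.129, -0.01, 1.498]
force: [-0.2, 0.2, 0.1]
gripper_width: 0.05
```

Emit:
carry_out([
  [[0,-2,-4,0,0,0,6],[0,-2,-3,0,0,0,6],[0,-2,-2,0,0,0,6],[0,0,0,0,0,0,6],[0,0,0,0,0,0,6]],
])

```text
time_s: 48.5
eef_pos: [0.5703, -0.0481, 0.2927]
ee_rot: [-3.141, -0.005, 1.496]
force: [-0.3, 0.4, -0.7]
gripper_width: 0.0607
```

Run:
```python
from h import *
c=snap('wrist','w28'); im=c['frame'].copy()
for y in(-120,-40,40,120):
    q=proj(c,[[*r2w(-11,y)/1000,.0275]])[0]; cv2.circle(im,tuple(int(round(v)) for v in q),1,(0,255,0),-1)
    for dy in(-25,25):
        q=proj(c,[[*r2w(0,y+dy)/1000,.012]])[0]; cv2.circle(im,tuple(int(round(v)) for v in q),1,(255,0,0),-1)
cv2.imwrite('pics/w28o.png',cv2.resize(im[150:360,60:460,::-1],None,fx=2,fy=2,interpolation=cv2.INTER_CUBIC)); go(0,0,0,0)
```

```text
t 48.55 pos [570.5 -48.1 292.5] yaw [-180.    -0.3   85.7] F [ 0.3 -0.4 -0. ] w 60.2
 rotvec deg [-0.23 -0.2  85.74] | shift cm now-axes [  0.42 -57.23  29.29] | after-turn axes [-57.05  -4.81  29.25]
```

View pics/w28o.png

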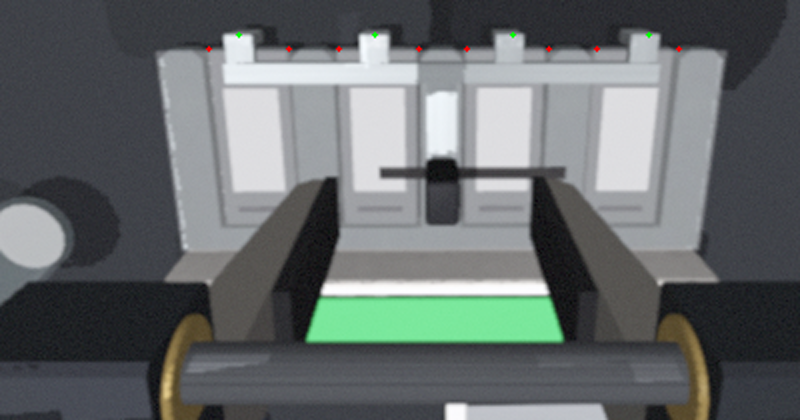

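Green points (tooth positions at comb = 0) fall on the teeth, so the comb is locked and the cassettes are still flush. Now the console: turning the jaws across the track.

Run:
```python
from h import *
go(428,-322,240,52.85)
```

```text
t 48.55 pos [570.5 -48.1 292.5] yaw [-180.    -0.3   85.7] F [ 0.3 -0.4 -0. ] w 60.2
 rotvec deg [-0.11 -0.26 32.89] | shift cm now-axes [-28.4  -12.18   5.13] | after-turn axes [-30.44   5.18   5.25]
```

Emit:
carry_out([
  [[-4,-1.7,0.7,0,0,0,6],[-4,-1.7,0.7,0,0,0,6],[-4,-1.7,0.7,0,0,0,6],[-4,-1.7,0.7,0,0,0,6],[-4,-1.7,0.7,0,0,0,6]],
])

```text
time_s: 49.05
eef_pos: [0.4713, -0.2432, 0.248]
ee_rot: [-3.135, -0.01, 1.507]
force: [0.6, -0.9, 0.9]
gripper_width: 0.0601
```

Emit:
carry_out([
  [[-4,-1.7,0.5,0,0,0,6],[-4,-1.7,0.5,0,0,0,6],[0,0,0,0,0,8.2,6],[0,0,0,0,0,8.2,6],[0,0,0,0,0,8.2,6]],
])

```text
time_s: 49.55
eef_pos: [0.4258, -0.3289, 0.2254]
ee_rot: [-3.116, -0.01, 1.056]
force: [-0.5, 0.1, -0.2]
gripper_width: 0.0599
```

Emit:
carry_out([
  [[0,0,0,0,0,8.2,6],[0,0,0,0,0,0,6],[0,0,0,0,0,0,6]],
])

```text
time_s: 49.85
eef_pos: [0.4252, -0.3289, 0.2197]
ee_rot: [-3.106, -0.008, 0.909]
force: [-0.5, 0.8, -0.7]
gripper_width: 0.0603
```

Run:
```python
from h import *
go(428,-322,200,52.85); snap('wrist','w30')
```

```text
t 49.85 pos [ 425.2 -328.9  219.7] yaw [-178.    -0.5   52.1] F [-0.5  0.8 -0.7] w 60.3
 rotvec deg [-2.01 -0.46 -0.75] | shift cm now-axes [ 0.71 -0.13  1.98] | after-turn axes [ 0.73 -0.19  1.97]
```

View pics/w30.png

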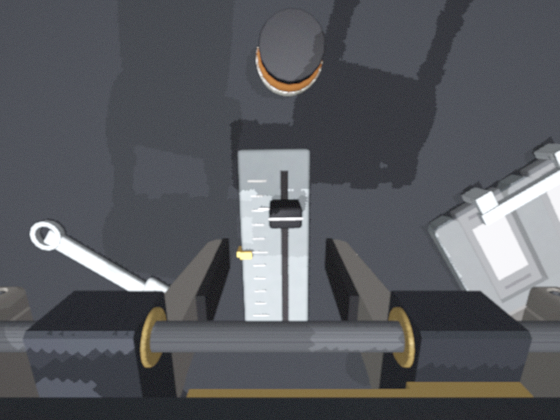

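The wrist view shows the whole console. The fader's white line is near (286,218), the brass clip near (245,254), and the console edges run from (239,150) to (309,150).

Run:
```python
from h import *
crop('w30',225,140,325,280,5,'w30c')
c=load('w30'); hsv=cv2.cvtColor(c['frame'],cv2.COLOR_RGB2HSV)
m=(cv2.inRange(hsv,(18,80,80),(38,255,255))); m[:,:225]=0; m[:,270:]=0; m[300:]=0;m[:200]=0
v,u=np.nonzero(m); print('clip px',u.min(),u.max(),v.min(),v.max(),u.mean(),v.mean())
g=c['frame'][205:232,266:306].mean(2); print(np.round(g[:,8:34:3]).astype(int))
```

```text
clip px 236 251 246 259 241.19354838709677 251.9516129032258
[[ 27  29  33  25  30  27  24  24  33]
 [ 27  30  20  28  33  31  33  27  29]
 [ 28  30  37  35  40  40  37  35  36]
 [ 37  38  48  48  45  52  52  53  50]
 [ 41  44  54  61  58  61  63  62  58]
 [ 45  44  71  76  74  73  75  72  72]
 [ 49  49  88  88  82  84  82  73  73]
 [ 50  60  91  90  87  84  82  82  77]
 [ 70  77  92  87  84  83  82  77  77]
 [ 76  88  90  88  82  85  75  76  74]
 [ 86  90  89  87  84  82  79  75  71]
 [ 88  87  89  87  85  87  86  84  84]
 [172 175 174 172 187 196 197 196 197]
 [254 255 249 248 255 255 255 255 255]
 [255 255 252 250 254 255 255 248 237]
 [216 217 190 189 190 193 191 175 159]
 [114 114 104 103 102 102  99  93  85]
 [ 77  80  78  81  79  79  74  75  73]
 [ 78  78  80  79  77  78  79  78  80]
 [ 79  80  78  79  76  78  77  76  74]
 [ 77  77  76  75  74  73  73  77  72]
 [ 74  75  72  73  75  72  68  66  66]
 [ 76  85  79  65  66  88  87 105 107]
 [143 151 129  65  66 142 156 175 179]
 [204 205 173  77  78 186 203 209 208]
 [217 216 184  79  81 202 215 215 213]
 [215 217 183  79  81 201 216 213 215]]
```

View pics/w30c.png

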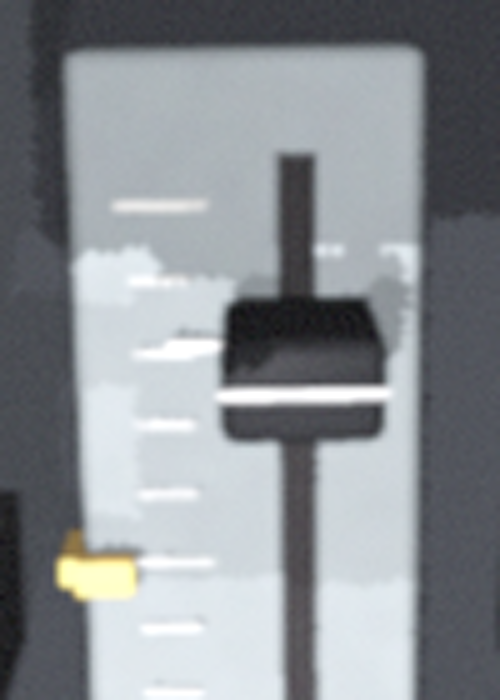

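Run:
```python
from h import *
c=load('w30'); k=lambda x,y:(225+x/5,140+y/5)
T=onz(c,[k(296,157),k(299,690)],.016)[:,:2]*1000; d=T[1]-T[0]; h=np.degrees(np.arctan2(d[1],d[0])); print('track heading',h)
E=onz(c,[k(67,60),k(90,690),k(422,60),k(414,690)],.016)[:,:2]*1000
for a,b in((0,1),(2,3)): d=E[b]-E[a]; print('edge',np.degrees(np.arctan2(d[1],d[0])))
L=onz(c,[k(217,397),k(390,392)],.0545)[:,:2]*1000; M=onz(c,[k(106,579)],.022)[:,:2]*1000
print('line',L.round(1),'mid',L.mean(0).round(1),'perp heading',np.degrees(np.arctan2(*(L[0]-L[1])[::-1]))+90,'clip',M.round(1))
for hh in(h,-37.15):
    u=np.array([np.cos(np.radians(hh)),np.sin(np.radians(hh))]); print('travel',(M[0]-L.mean(0))@u)
t=load('top0'); g=lambda u,v:(405+u/6,175+v/6)
l=onz(t,[g(187,319),g(242,357)],.0545)[:,:2].mean(0)*1000; mm=onz(t,[g(336,321)],.022)[0,:2]*1000; print('top travel',(mm-l)@u)
```

```text
track heading -37.28368974972494
edge -37.672058848988435
edge -37.13933638525617
line [[ 418.6 -333.4]
 [ 436.6 -309. ]] mid [ 427.6 -321.2] perp heading -36.3646680631159 clip [[ 442.2 -382. ]]
travel 48.45361271753189
travel 48.3613046225273
top travel 47.323941070042615
```

Emit:
carry_out([
  [[0.7,-0.1,2,-2,-0.5,-0.7,6],[0,0,2,0,0,0,6],[0,0,2,0,0,0,6],[0,0,0,0,0,0,6],[0,0,0,0,0,0,6]],
])

```text
time_s: 50.4
eef_pos: [0.4293, -0.3223, 0.1577]
ee_rot: [3.14, 0.001, 0.934]
force: [-0.2, -1.1, 0.3]
gripper_width: 0.0601
```

Run:
```python
from h import *
go(427.6,-321.2,115,52.8)
```

```text
t 50.4 pos [ 429.3 -322.3  157.7] yaw [1.799e+02 1.000e-01 5.350e+01] F [-0.2 -1.1  0.3] w 60.1
 rotvec deg [0.09 0.07 0.7 ] | shift cm now-axes [-0.   -0.21  4.27] | after-turn axes [-0.01 -0.2   4.27]
```

Emit:
carry_out([
  [[0,-0.2,1.3,0,0,0.7,6],[0,0,1.5,0,0,0,6],[0,0,1,0,0,0,6],[0,0,0,0,0,0,2.5],[0,0,0,0,0,0,2.5]],
])

```text
time_s: 50.9
eef_pos: [0.4289, -0.3227, 0.1204]
ee_rot: [3.135, 0.002, 0.922]
force: [-0.0, -0.5, 0.0]
gripper_width: 0.0465
```

Emit:
carry_out([
  [[0,0,0,0,0,0,2.5],[0,0,0,0,0,0,2.5],[0,0,0,0,0,0,2.5]],
])

```text
time_s: 51.2
eef_pos: [0.43, -0.3218, 0.1212]
ee_rot: [3.133, -0.001, 0.921]
force: [1.1, -3.6, -5.4]
gripper_width: 0.0299
```

Run:
```python
from h import *
u=np.array([np.cos(np.radians(-37.2)),np.sin(np.radians(-37.2))]); g=np.array([427.6,-321.2]); s=readout.read_state()['eef_pos'][:2]*1000
print('along offset of tool from fader',(s-g)@u); go(*(s+48*u),115,52.8)
```

```text
along offset of tool from fader 2.319937200008743
t 51.2 pos [ 430.  -321.8  121.2] yaw [179.5  -0.   52.8] F [ 1.1 -3.6 -5.4] w 29.9
 rotvec deg [ 0.48 -0.05 -0.04] | shift cm now-axes [0.   4.79 0.66] | after-turn axes [-0.    4.8   0.62]
```

Emit:
carry_out([
  [[0,1,0,0,0,0,2.5],[0,1.3,0,0,0,0,2.5],[0,1.3,0,0,0,0,2.5],[0,1,0,0,0,0,2.5],[0,0,0,0,0,0,2.5]],
])

```text
time_s: 51.7
eef_pos: [0.4682, -0.3507, 0.1212]
ee_rot: [3.137, -0.0, 0.921]
force: [1.4, 0.5, -2.3]
gripper_width: 0.0298
```

Run:
```python
from h import *
u=np.array([np.cos(np.radians(-37.2)),np.sin(np.radians(-37.2))]); g=np.array([430,-321.8]); s=readout.read_state()['eef_pos'][:2]*1000
print('moved',(s-g)@u); go(*(g+48*u),121,52.8); snap('wrist','w31'); crop('w31',225,140,325,280,5,'w31c')
```

```text
moved 47.92121267121772
t 51.7 pos [ 468.2 -350.7  121.2] yaw [179.8  -0.   52.8] F [ 1.4  0.5 -2.3] w 29.8
 rotvec deg [ 0.25 -0.02 -0.01] | shift cm now-axes [-0.01  0.01  0.02] | after-turn axes [-0.01  0.01  0.02]
```

View pics/w31.png

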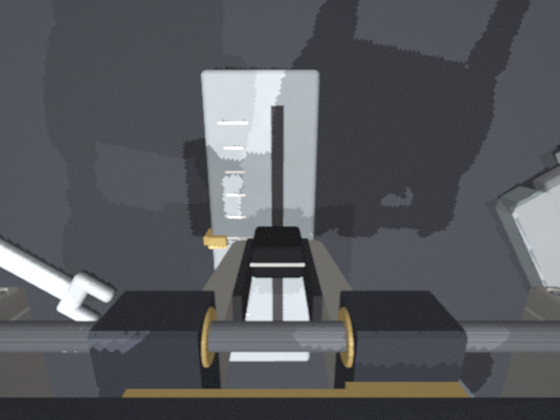

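Moved 48 mm. The white line is at (278,265) and the clip at (215,239), partly masked by the finger. Releasing and rising for a clean check.

Emit:
carry_out([
  [[0,0,0,0,0,0,5],[0,0,0,0,0,0,6],[0,0,0,0,0,0,6],[0,0,-3,0,0,0,6],[0,0,-4,0,0,0,6]],
])

```text
time_s: 52.25
eef_pos: [0.4645, -0.3481, 0.1876]
ee_rot: [-3.135, -0.001, 0.921]
force: [-0.7, -1.6, 0.3]
gripper_width: 0.0603
```

Emit:
carry_out([
  [[0,-3,-4,0,0,0,6],[0,-3,-2,0,0,0,6],[0,0,0,0,0,0,6],[0,0,0,0,0,0,6]],
])

```text
time_s: 52.65
eef_pos: [0.4169, -0.3134, 0.2569]
ee_rot: [3.136, 0.002, 0.92]
force: [0.1, 0.5, -0.3]
gripper_width: 0.06
```

Run:
```python
from h import *
snap('wrist','w32'); crop('w32',205,110,345,260,4,'w32c'); snap('top','t32'); snap('scene','s32'); go(0,0,0,52.8)
```

```text
t 52.8 pos [ 417.1 -313.3  255.4] yaw [1.798e+02 1.000e-01 5.280e+01] F [ 0.2  0.1 -0.3] w 59.8
 rotvec deg [ 0.17  0.08 -0.05] | shift cm now-axes [ -0.27 -52.24  25.38] | after-turn axes [ -0.26 -52.16  25.54]
```

View pics/w32c.png

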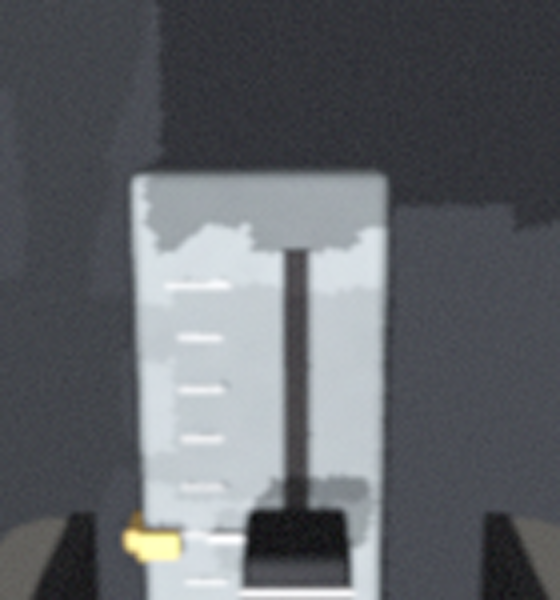

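View pics/t32.png

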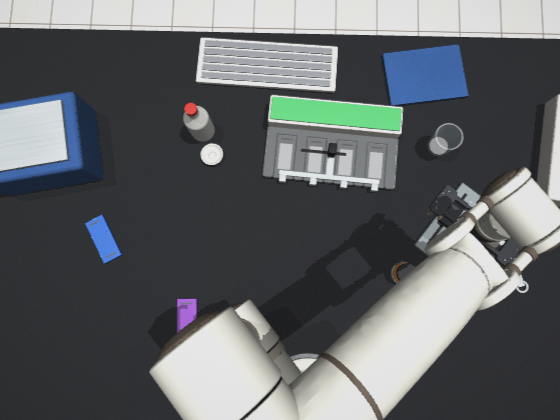

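Run:
```python
from h import *
c=load('w32'); crop('w32',220,230,320,290,8,'w32d'); crop('s32',140,175,225,220,9,'s32d')
g=c['frame'][250:272,272:292].mean((1,2)); print(g.round())
```

```text
[ 58.  72.  79.  81.  79.  75. 104. 199. 249. 200. 103.  69.  68.  67.
  85. 135. 171. 180. 179. 178. 179. 179.]
```

View pics/w32d.png

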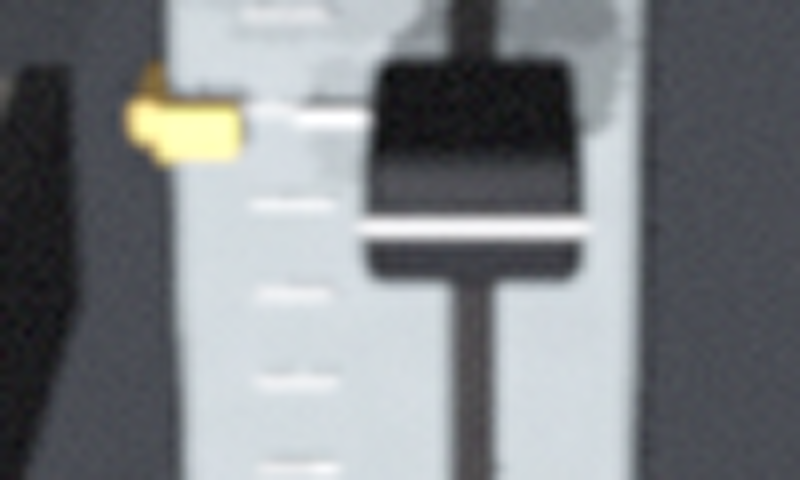

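View pics/s32d.png

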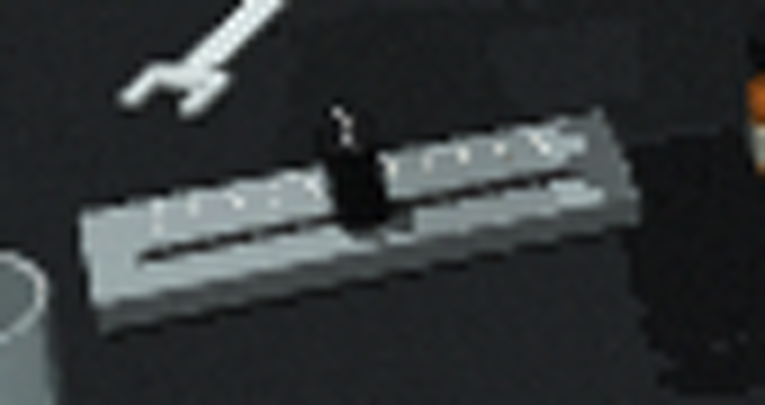

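Run:
```python
from h import *
c=load('w32'); k=lambda x,y:(220+(x+.5)/8-.5,230+(y+.5)/8-.5)
u=np.array([np.cos(np.radians(-37.2)),np.sin(np.radians(-37.2))])
L=onz(c,[k(474,228)],.0545)[0,:2]*1000
for y in(130,134,138): 
    M=onz(c,[k(197,y)],.022)[0,:2]*1000; print(L,M,'fader - clip along track',(L-M)@u)
c1=load('w30')
L1=onz(c1,[(285.3,218.7)],.0545)[0,:2]*1000; M1=onz(c1,[(245.8,255.4)],.022)[0,:2]*1000; print('w30: clip along',M1@u,'w32 clip',onz(c,[k(197,134)],.022)[0,:2]@u*1000,'fader',L1@u,L@u)
# two-view height of the white line middle (w32 with scene) 
s=load('s32'); print('expected scene px of line mid at clip level', proj(s,[[*(L/1000),.0545]]),'crop', (proj(s,[[*(L/1000),.0545]])[0]-[140,175])*9)
```

```text
[ 464.8319097 -349.6937681] [ 440.98072975 -381.81876139] fader - clip along track -0.4245641015228528
[ 464.8319097 -349.6937681] [ 441.46944455 -382.21628445] fader - clip along track -1.0541821505281228
[ 464.8319097 -349.6937681] [ 441.95867405 -382.61422618] fader - clip along track -1.6844632997727744
w30: clip along 582.7474050947033 w32 clip 582.7312477415389 fader 534.6107793396525 581.6770655910109
expected scene px of line mid at clip level [[177.69851206 189.1630384 ]] crop [339.28660858 127.46734561]
```

The fader line measures 1 mm short of the clip's middle (limit 5 mm). The scene crop shows the line at (340,127), where it was predicted. The top view shows the comb across four filled bays, with the bottle, dish, beaker and jar in their original places. Handing in.

Run:
```python
from h import *
a=load('top0')['frame'].astype(int); b=load('t32')['frame'].astype(int)
for n,(u,v) in dict(bottle=(197,118),dish=(211,154),beaker=(447,139)).items(): print(n,'mean diff',abs(a-b)[v-18:v+18,u-18:u+18].mean().round(2))
print(readout.read_state()['time_s']); print(ticket.close_job())
```

```text
bottle mean diff 0.73
dish mean diff 5.71
beaker mean diff 0.73
52.8
the job is handed in; nothing more can be done
None
```

The job is handed in after 52.8 s of robot time, with every step done in order. No verdict was reported.

**What I did:**
- Slid the comb open to its end stop.
- Put the four grey cassettes into four separate bays and pushed each against its back stop. I met 8–16 N at the same push depth (within about 1 mm) each time.
- Slid the comb back to its lower stop.
- Moved the fader about 48 mm.

**Last checks:**
- **Cassettes:** the wrist picture shows all four flush with the mouth line and centred in their bays.
- **Comb:** the teeth sit at the position expected for 0 mm.
- **Fader:** its line is about 1 mm short of the clip's middle (limit 5 mm). Two wrist views agree on the clip's place, and the scene view shows the line where it was expected.
- **Bystanders:** the bottle and beaker show no pixel change. The dish patch changed by 5.7 grey levels, which I put down to the cassette removed beside it; by eye it is in the same place. The jar was partly hidden by the arm in the last top view, so I could only see that it is still standing there.

**Disagreements:** the first top-view estimate of the reader's place was about 3 mm off sideways from the wrist view and the comb stop, so I corrected it. One cassette was knocked about 25 mm aside during the run; I re-measured it before gripping it.

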